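# Fold down the waste-bin hatch with the hook pole and clear the bench debris

### The arm

A 7-joint arm with a two-finger parallel gripper is mounted at the origin on the work surface. World frame = base frame: x ahead of the robot, y to its left, z up, the work surface at z = 0. Lengths are in m, angles in degrees, forces in N, time in s.
With the tool pointing down it reaches from about 0.425 to 0.875 m from the base axis. Payload 4.7 kg.
Tool frame: the origin (TCP) lies at the very end of the fingers, on their centre line; the grasp point (between the pads) lies env.tcp_to_grasp behind it (env.tcp_to_grasp is the distance from the TCP to the grasp point, in m); z points along the fingers, x is the direction in which the jaws open and shut, and the axes are right-handed (so a half turn about z gives the same grasp; the last joint's range is limited). The gripper opens to 87 mm and grips with 3 to 60 N. Pads are 19 mm wide; open, the fingers measure 117 mm over their backs; the gripper's body (75 mm by 190 mm) begins 51 mm behind the grasp point.
Start: joints at [-75.453, 18.392, -4.016, 83.108, 1.295, 78.541, -3.26], TCP at [0.154, 0.631, 0.223] pointing down, gripper open.
Joint ranges: [-163.93, 163.93], [-17.29, 119.83], [-79.2, 71.16], [3.27, 140.29], [-89.18, 269.18], [5.43, 117.66], [-154.24, 154.24]. Speed limits (degrees/s): [147.25, 147.25, 180, 180, 180, 180, 180].

### API

Orientations are given as [roll, pitch, yaw] about the fixed x, y, z axes, in that order (R = Rz(yaw) Ry(pitch) Rx(roll)).
In Python, from cell import env gives the robot as it stands. The module is installed in compiled form; this text tells all that it offers.
- The arm moves only by the tool send_rows, never from a script. Its argument "steps" is a list of rows, each a list of 3 entries, a list of its own where there are three numbers: the shift along the tool's x, y, z in m, then the turn, a rotation vector about the tool's x, y, z in rad, then the finger opening in m, from 0 to 0.087. A call has exactly 5 rows; each row is the pose to reach, as a shift and turn from the pose commanded when the call began, along the tool's axes at that moment; what a row does not reach only later rows make up. A row lasts 1/12 s, in which the tool goes at most 41.7 mm and 7.16 degrees, less where a joint would pass 70% of its speed; a pose out of reach is approached as far as the arm can. A call with a gripper value outside its range is refused whole. The fingers move at their own pace and stop on an object; "grip_force" is the grip in N (left out, the last holds). Time passes only in rows, so rows that repeat a pose let the fingers close, or fill a call up. It gives the time, the measured TCP pose, the force and the opening at its end, in the units of the state.
- env.get_obs(): the state, without advancing time (a new reading comes with each control period).
- env.read_camera(name): name is "side" or "top"; returns a dict with "pixels" (420x560x3 uint8, red, green, blue), "fx", "fy", "cx", "cy" (pixels), "k1" (the pictures are not rectified: a ray, as slopes to the right and down, at radius r is drawn at 1 + k1 r^2 times it, then the intrinsics apply), "position" and "rotation" of the camera in the world. Camera axes: x right, y up, looking along -z (the intrinsics and any distortion apply to the point x, -y, -z); pixel columns grow to the right and rows downward; lengths in m; the calibration is good to about 2 mm. A picture is of the moment at which its call begins. There is no depth.
- env.sign_off(): hands the job in, once; it reports no verdict.
The state is a dict: "time_s": time; "qpos": joint angles; "joint_velocities": joint speeds; "effort": joint torques, N m; "tool_pos": TCP position; "tool_rot": TCP orientation; "force": force on the tool from outside, world axes, zero at the start; "wrist_torque": the same for the moment, N m; "grip_width": finger opening in m.
Only numpy, scipy, OpenCV 4.12 (cv2) and the standard library are available. Lean on these libraries where they do the work, as an engineer would, in place of code of your own. Each camera call takes 0.05 s, during which the arm holds its last target.

### The job

Clear the lab bench after servicing: take the hook pole from its cradle, put its prong through the yellow eye of the waste bin's blue hatch and swing the hatch forward and all the way down without slamming it, then lay the pole back in its cradle. Put every piece of debris on the bench (white foam offcuts, spent amber cartridges, the broken green rack end - whichever are there) into the bin and leave the hatch down. Work the hatch only with the pole, not with the gripper or arm, and do not disturb the bottles, jars, beaker, vial block or spatula.

Things in the scene. Friction and masses are not known exactly. Their poses are not given: they have to be found in the camera images.
- bin: Fixed cream dry-waste bin, 145 mm deep (own x), 240 mm wide (own y). Origin: centre of its underside on the bench, z up; its front faces its own -x. Walls 6 mm; inner floor 50 mm above the bench; inside from x = -72 to +58 mm and y = -114 to +114 mm. Front wall 180 mm high (at x = -72 to -78 mm), back wall 312 mm high; the side walls slope at 45 degrees between them, and a blue hatch covers that sloping mouth.
- bin_mouth (a point): Point in the middle of the bin's mouth seen from above (bin x = -8 mm, y = 0), at the height of the front wall's rim (180 mm). Axes as the bin's.
- hatch (a joint): Angle of the blue hatch (rad). 0 = shut, lying on the 45 degree slope with its free edge up at the back; 0.785 = upright; 2.356 = its stop, folded forward and down till level in front of the bin, its outer face down. The hinge is stiff (about 0.15 N m; the hatch weighs 130 g): it stays where it is left. The hatch is a panel 175 mm long from hinge to free edge, 232 mm wide, 8 mm thick. It starts between 0 and 0.12.
- hatch_hinge (a point): Middle of the hatch's hinge line, on the bin's front rim (bin x = -72, y = 0, z = 180 mm). The hinge line runs along the bin's own y. Axes as the bin's.
- hatch_eye (a point): Centre of the opening of the yellow eye on the hatch's outer face, midway across its width: a rectangular loop of 8 mm bar, clear opening 36 mm along the panel by 33 mm out from it, through which one looks along the hinge line (bin y). This centre is 140 mm from the hinge along the panel and 26.5 mm out from the hinge's plane. The point moves with the hatch: own x from hinge to free edge, own z out of the panel's outer face, y = the bin's y.
- pole: Loose hook pole, 180 g: orange handle 170 mm long (own x -100 to +70 mm), 24 mm wide (y), 30 mm high (z), then a steel rod of 10 mm diameter to x = +200 mm, where it bends square to its own +y side into a prong reaching y = +47 mm. Rod and prong lie at z = 15 mm. Origin: on the handle's underside, close under its centre of mass; x points to the prong's end. It starts lying in its cradle.
- pole_hook (a point): Middle of the pole's prong (pole x = 200, y = 22, z = 15 mm). Axes as the pole's.
- cradle: Fixed cradle for the pole: dark base 180 x 110 x 12 mm with two grey saddles at own x = -80 and +50 mm, each 20 mm long, floor 34 mm above the bench, between cheeks 44 mm apart that reach 56 mm. Origin: on the bench; the stowed pole's origin lies 34 mm above it, pole x along the cradle's x.
- foam_a: White rigid packing-foam offcut: 75 x 36 mm, 20 mm high, with a block 30 mm long (x = -37 to -8 mm) that stands to 42 mm at one end. Origin: centre of its underside; own x along its length, z up as it lies at the start. One of the pieces of debris; may be absent (None).
- foam_b: A second white foam offcut, the same shape. Origin: centre of its underside; own x along its length, z up as it lies at the start. One of the pieces of debris; may be absent (None).
- cartridge_a: Spent cartridge: amber tube of 32 mm diameter, about 80 mm long, lying on two square white flanges of 36 x 36 mm near its ends, axis 18 mm up. Origin: centre of its underside; own x along its length, z up as it lies at the start. One of the pieces of debris; may be absent (None).
- cartridge_b: A second spent cartridge, the same shape. Origin: centre of its underside; own x along its length, z up as it lies at the start. One of the pieces of debris; may be absent (None).
- rack_piece: Broken end of a green vial rack, 75 x 40 mm, 30 mm high, with dark dimples on top. Origin: centre of its underside; own x along its length, z up as it lies at the start. One of the pieces of debris; may be absent (None).
- reagent_bottle: Amber reagent bottle, 68 mm diameter, 150 mm high; not debris, to be left alone. Origin: its underside.
- solvent_jar: Glass jar, 60 mm diameter, 90 mm high; not debris, to be left alone. Origin: its underside.
- beaker: Glass beaker, 70 mm diameter, 85 mm high; not debris, to be left alone. Origin: its underside.
- vial_block: Aluminium block of sample vials with blue caps, 60 x 90 mm, 45 mm high over the caps; not debris, to be left alone. Origin: its underside.
- spatula: Spatula, 180 mm long, lying flat; not debris, to be left alone. Origin: its underside.
- small_jar: Small white jar, 48 mm diameter, 60 mm high; not debris, to be left alone. Origin: its underside.

How it is judged (in metres and radians):
On the way, in this order (a step that is already met when the one before it is completed fails the run):
1. the pole's prong is in the eye and has begun to swing the hatch open (distance between pole_hook and hatch_eye below 0.035 m and value of joint hatch between 0.3 and 1.6 rad), for 0.1 s.
2. the hatch is folded all the way down (value of joint hatch above 2.15 rad), for 0.2 s.
At the end, for the whole second after the job is handed in: The hatch is down (within about 0.2 rad of its stop), every piece of debris present lies at rest inside the bin below its front rim, and the pole rests in the cradle's saddles, within 30 mm along and 20 mm across its stowed place and 0.2 rad of the cradle's direction (value of joint hatch above 2.15 rad and x of foam_a in the frame of bin between -0.08 and 0.065 m and y of foam_a in the frame of bin between -0.12 and 0.12 m and z of foam_a in the frame of bin between 0.03 and 0.17 m and linear speed of each of foam_a, foam_b, cartridge_a, cartridge_b, rack_piece below 0.05 m/s and x of foam_b in the frame of bin between -0.08 and 0.065 m and y of foam_b in the frame of bin between -0.12 and 0.12 m and z of foam_b in the frame of bin between 0.03 and 0.17 m and x of cartridge_a in the frame of bin between -0.08 and 0.065 m and y of cartridge_a in the frame of bin between -0.12 and 0.12 m and z of cartridge_a in the frame of bin between 0.03 and 0.17 m and x of cartridge_b in the frame of bin between -0.08 and 0.065 m and y of cartridge_b in the frame of bin between -0.12 and 0.12 m and z of cartridge_b in the frame of bin between 0.03 and 0.17 m and x of rack_piece in the frame of bin between -0.08 and 0.065 m and y of rack_piece in the frame of bin between -0.12 and 0.12 m and z of rack_piece in the frame of bin between 0.03 and 0.17 m and x of pole in the frame of cradle between -0.03 and 0.03 m and y of pole in the frame of cradle between -0.02 and 0.02 m and z of pole in the frame of cradle between 0.024 and 0.044 m and angle between the x axis of pole and the x axis of cradle, either way round below 0.2 rad and linear speed of pole below 0.03 m/s); the robot touches nothing.
It fails at once if gripper or arm pushes on the hatch (contact force between any of the fingers, the arm and hatch above 3 N).
It fails at once if the hatch slams (over 3.5 rad/s) (velocity of joint hatch above 3.5 rad/s or velocity of joint hatch below -3.5 rad/s).
It fails at once if a bystander is shifted more than 50 mm or tipped over (distance of any of reagent_bottle, solvent_jar, beaker, vial_block, spatula, small_jar from where it was at the start of the episode above 0.05 m or angle between any of reagent_bottle, solvent_jar, beaker, vial_block, small_jar's own z axis and vertical above 0.7 rad).
Of foam_a, foam_b, cartridge_a, cartridge_b, rack_piece only 3 to 5 are there at a start; the rules pass over those that are not, and their reading is None.
At some moment in a run one of foam_a, foam_b, cartridge_a, cartridge_b, rack_piece may be knocked a few centimetres aside while the robot is not near it.
It also fails if it takes over 210 s, if anything falls off the work surface, if the arm or the gripper's body presses on something with over 40 N, if the wrist force passes 120 N, or if a joint passes its speed limit or range.

## Working session

There is one attempt and no reset: what is moved stays moved. The work goes in short steps, Python scripts to look and compute and a tool call to move; the robot and the scene stay as the last step left them, time stands still between calls to the robot, and variables do not carry over. Pictures are saved under pics/ and viewed, and the job is handed in when it is done.

Besides the shell and the picture viewer there is one more tool, called after "Request:" as name(argument=value, ...), one argument or row to a line, values as JSON. send_rows: Moves the arm, as the interface text tells. Its arguments: {"type":"object","properties":{"steps":{"type":"array"},"grip_force":{"type":"number"}},"required":["steps"]}

```bash
mkdir -p pics; ls
python3 - <<'E'
from cell import env
import cv2
print(env.get_obs(), env.tcp_to_grasp)
for n in ("side","top"):
    c=env.read_camera(n)
    cv2.imwrite(f"pics/{n}0.png",c["pixels"][:,:,::-1])
    print({k:v for k,v in c.items() if k!="pixels"})
E
```

```text
pics
{'time_s': 0.0, 'qpos': array([-75.45196238,  18.43888936,  -4.01648587,  83.17485117,
         1.29441632,  78.54291662,  -3.25967753]), 'joint_velocities': array([ 0.05504726,  0.00418699, -0.00053274,  0.04960083,  0.01197865,
       -0.01585369, -0.09799732]), 'effort': array([-3.86726852e-04, -4.91293430e+01, -4.03958643e-01, -3.12529457e+01,
       -6.37920317e-02,  4.42351517e-02,  1.97982804e-04]), 'tool_pos': array([0.15428926, 0.63083789, 0.22146404]), 'tool_rot': array([1.79994989e+02, 1.11438521e-01, 7.62628177e+01]), 'force': array([0.75186909, 0.45710664, 0.41686978]), 'wrist_torque': array([-0.04454782,  0.01007851, -0.01552319]), 'grip_width': 0.08694765393263201} 0.0187
{'fx': 386.87480867157683, 'fy': 386.87480867157683, 'cx': 275.6820748000629, 'cy': 208.55504719266494, 'k1': -0.005692327654338414, 'position': array([ 0.16542036, -0.53532886,  0.87445907]), 'rotation': array([ 44.046771  ,   0.54192349, -39.48624863])}
{'fx': 395.92736548260723, 'fy': 395.92736548260723, 'cx': 283.4932845160454, 'cy': 209.88379387141347, 'k1': -0.110787499570032, 'position': array([ 0.47104463, -0.02165284,  1.46320394]), 'rotation': array([  4.12306476,  -0.89660347, -91.03973638])}
```

View pics/side0.png

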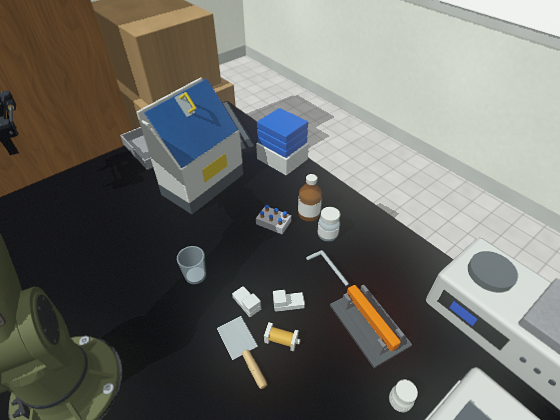

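View pics/top0.png

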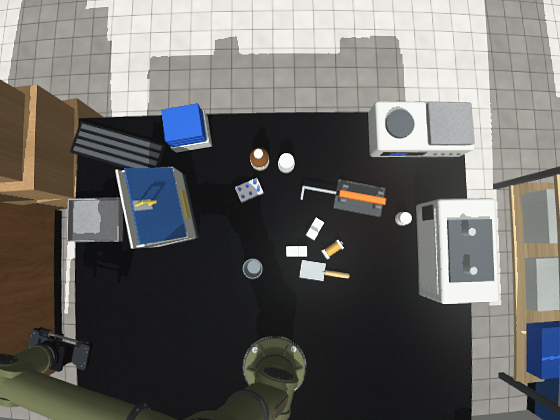

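```bash
cat > h.py <<'E'
import numpy as np, cv2
from scipy.spatial.transform import Rotation as R
from cell import env
def cam(n):
    c=env.read_camera(n); c['R']=R.from_euler('xyz',c['rotation'],degrees=True).as_matrix(); return c
def ray(c,u,v):
    K=np.array([[c['fx'],0,c['cx']],[0,c['fy'],c['cy']],[0,0,1]])
    p=cv2.undistortPoints(np.array([[[float(u),float(v)]]]),K,np.array([c['k1'],0,0,0]))[0,0]
    d=c['R']@np.array([p[0],-p[1],-1.]); return d/np.linalg.norm(d)
def onz(c,u,v,z):
    d=ray(c,u,v); return c['position']+d*(z-c['position'][2])/d[2]
def tri(c1,p1,c2,p2):
    d1,d2=ray(c1,*p1),ray(c2,*p2); A=np.stack([d1,-d2],1)
    s=np.linalg.lstsq(A,c2['position']-c1['position'],rcond=None)[0]
    a,b=c1['position']+s[0]*d1,c2['position']+s[1]*d2
    return (a+b)/2,np.linalg.norm(a-b)
def proj(c,P):
    q=c['R'].T@(np.asarray(P)-c['position']); x,y=q[0]/-q[2],-q[1]/-q[2]; r=1+c['k1']*(x*x+y*y)
    return np.array([c['fx']*x*r+c['cx'],c['fy']*y*r+c['cy']])
def crop(c,x0,y0,w,h,s,fn):
    im=c['pixels'][y0:y0+h,x0:x0+w,::-1]; cv2.imwrite(fn,cv2.resize(im,None,fx=s,fy=s,interpolation=cv2.INTER_CUBIC))
E
python3 - <<'E'
from h import *
s=cam('side');t=cam('top')
crop(s,120,60,140,150,4,'pics/s_bin.png')
crop(t,110,150,100,110,5,'pics/t_bin.png')
crop(t,290,170,130,120,5,'pics/t_deb.png')
crop(s,215,240,200,155,4,'pics/s_deb.png')
E
```

```text
(no output)
```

View pics/s_bin.png

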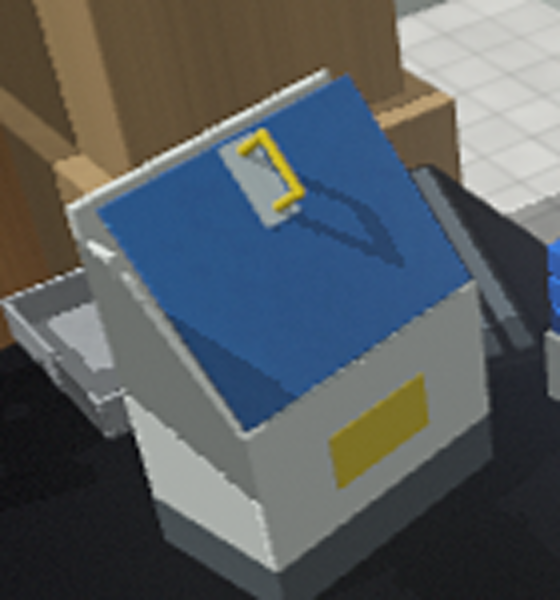

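View pics/t_bin.png

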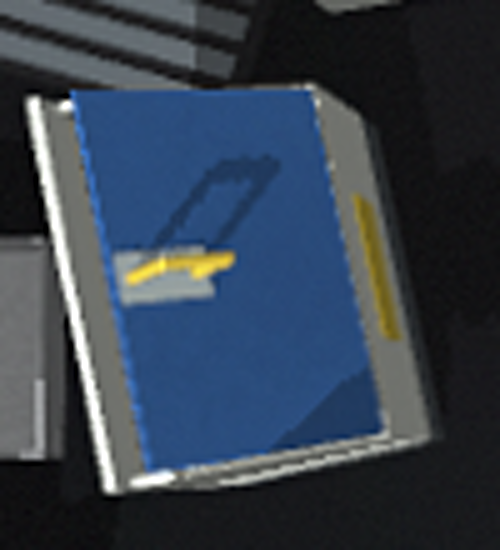

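View pics/t_deb.png

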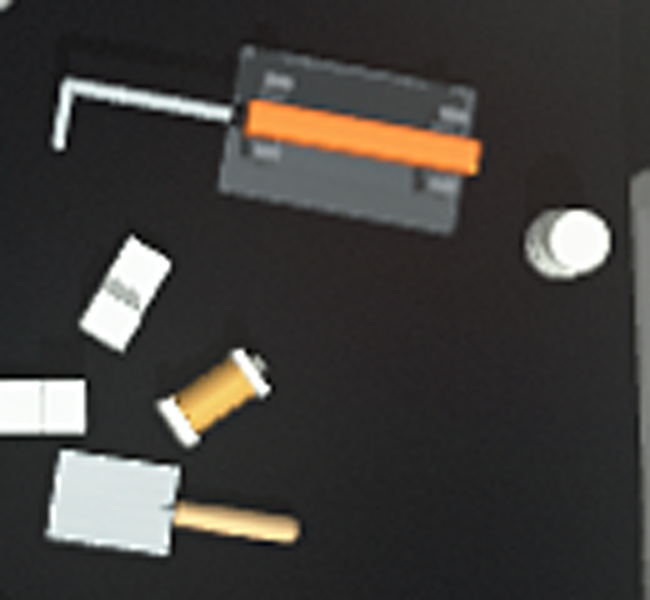

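View pics/s_deb.png

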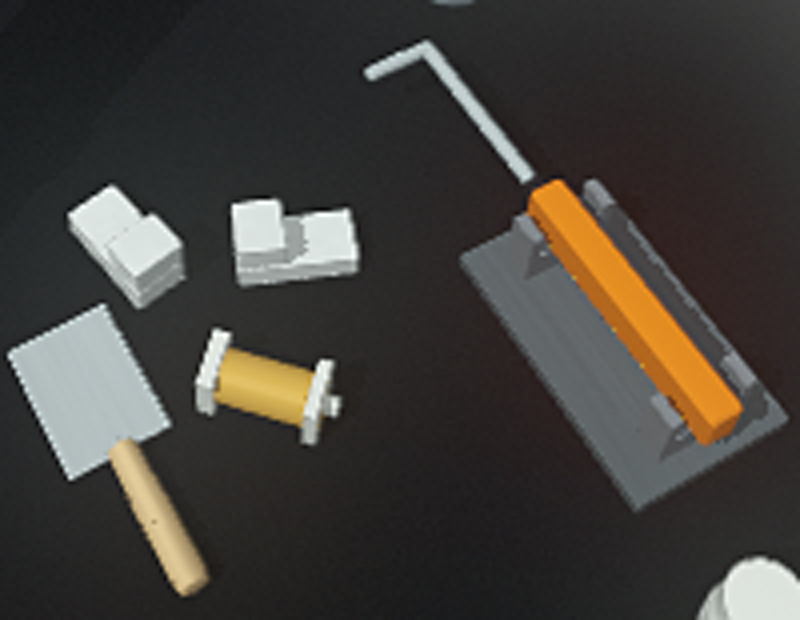

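Run:
```python
from h import *
s=cam('side');t=cam('top')
S=lambda x,y:(120+x/4,60+y/4)
T=lambda x,y:(110+x/5,150+y/5)
for n,a,b in [('frontnear',(246,433),(385,436)),('frontfar',(475,284),(316,88)),('backnear',(68,207),(107,492)),('backfar',(326,70),(33,97)),
 ('eyeouter_up',(264,130),(133,280)),('eyeouter_lo',(299,190),(232,262))]:
    print(n,*tri(s,S(*a),t,T(*b)))
# plate on panel not used. pole via orange mask top; ends
def hsv(c): return cv2.cvtColor(c['pixels'],cv2.COLOR_RGB2HSV)
for c,n in((t,'top'),(s,'side')):
    m=cv2.inRange(hsv(c),(5,180,150),(18,255,255)); nn,l,st,ce=cv2.connectedComponentsWithStats(m)
    for i in range(1,nn):
        if st[i,4]>50: print(n,st[i],ce[i],cv2.minAreaRect(np.argwhere(l==i)[:,::-1].astype(np.float32)))
T=lambda x,y:(290+x/5,170+y/5)
for n,p,z in [('h_front',(247,118),.064),('h_back',(480,158),.064),('bend',(68,86),.049),('prongtip',(59,150),.049)]:
    print(n,onz(t,*T(*p),z))
S=lambda x,y:(215+x/4,240+y/4)
for n,p,z in [('bend',(427,47),.049),('prongtip',(368,74),.049),('h_fr',(546,190),.064),('h_bk',(722,424),.064)]:
    print('side',n,onz(s,*S(*p),z))
# cradle base corners z=.012
for p in [(243,45),(475,90),(455,235),(220,188)]: print('base',onz(t,*T(*p),.012))
# debris top
for n,ps,z in [('cart',[(158,403),(190,445),(270,390),(237,350)],.036)]:
    print(n,[onz(t,*T(*p),z)[:2].round(4) for p in ps])
for p in [(133,236),(171,265)]: print('foam1 hi/lo end?',onz(t,*T(*p),.02),onz(t,*T(*p),.042))
for p in [(80,325),(123,351)]: print('foam1 other',onz(t,*T(*p),.02),onz(t,*T(*p),.042))
```

```text
frontnear [0.48098646 0.26886516 0.18753438] 0.0030780478226855906
frontfar [0.70921811 0.31594744 0.18330434] 0.0020024430523787147
backnear [0.44964247 0.40515201 0.3138786 ] 0.0031666392373228013
backfar [0.68310301 0.4530459  0.31477571] 0.000912143522093489
eyeouter_up [0.57916301 0.3785971  0.33438451] 0.01965910887779189
eyeouter_lo [0.58398342 0.33265488 0.30723355] 0.003228459794407316
top [339 190  47  15 123] [361.70731707 197.06504065] ((362.1856994628906, 196.99734497070312), (46.687686920166016, 6.628049373626709), 10.491477012634277)
side [347 285  54  66 949] [373.08851423 317.58061117] ((372.6629638671875, 316.8285827636719), (76.1431884765625, 13.487811088562012), 52.30575942993164)
h_front [ 0.62639339 -0.24605624  0.064     ]
h_back [ 0.59505865 -0.41399666  0.064     ]
bend [ 0.65324786 -0.11953405  0.049     ]
prongtip [ 0.60704963 -0.11202912  0.049     ]
side bend [ 0.65930863 -0.11748582  0.049     ]
side prongtip [ 0.6138836 -0.1086277  0.049    ]
side h_fr [ 0.62943234 -0.24983778  0.064     ]
side h_bk [ 0.5934779  -0.41164637  0.064     ]
base [ 0.68676139 -0.25305356  0.012     ]
base [ 0.65070227 -0.42677244  0.012     ]
base [ 0.54261459 -0.40754294  0.012     ]
base [ 0.58051583 -0.23282359  0.012     ]
cart [array([ 0.4242, -0.1804]), array([ 0.3935, -0.2029]), array([ 0.4318, -0.2618]), array([ 0.4612, -0.2386])]
foam1 hi/lo end? [ 0.54577613 -0.16673583  0.02      ] [ 0.54463693 -0.16452421  0.042     ]
foam1 hi/lo end? [ 0.52404921 -0.19410917  0.02      ] [ 0.52324122 -0.19148027  0.042     ]
foam1 other [ 0.48150878 -0.12648291  0.02      ] [ 0.48134926 -0.1248849   0.042     ]
foam1 other [ 0.46198594 -0.15747233  0.02      ] [ 0.46212403 -0.15540192  0.042     ]
```

Run:
```python
from h import *
s=cam('side');t=cam('top')
S=lambda x,y:(120+x/4,60+y/4)
T=lambda x,y:(110+x/5,150+y/5)
y=np.radians(101.6);bx=np.array([np.cos(y),np.sin(y),0]);by=np.array([-np.sin(y),np.cos(y),0]);O=np.array([.5797,.3662,0])
def b(P): q=P-O; return np.array([q@bx,q@by,q[2]]).round(4)
for n,a,p in [('hatchnear',(100,211),(148,472)),('hatchfar',(347,76),(73,91)),('frontnear',(246,433),(385,436)),('frontfar',(475,284),(316,88)),('eye_up',(264,130),(128,278)),('lo',(299,190),(234,260))]:
    P,e=tri(s,S(*a),t,T(*p)); print(n,b(P),e)
for th in (0,.06,.12):
    for l,h in ((162,43),(118,43),(140,26.5)):
        a=np.pi/4+th; P=O+bx*(-.072+(l*np.cos(a)-h*np.sin(a))/1e3)+np.array([0,0,.18+(l*np.sin(a)+h*np.cos(a))/1e3])
        u=proj(s,P);v=proj(t,P); print(th,l,h,((u-[120,60])*4).round(),((v-[110,150])*5).round())
```

```text
hatchnear [0.0362 0.1135 0.3187] 0.003395168827491981
hatchfar [ 0.0378 -0.1156  0.3196] 0.001353878107802931
frontnear [-0.0755  0.1163  0.1875] 0.0030780478226855906
frontfar [-0.0753 -0.1168  0.1833] 0.0020024430523787147
eye_up [ 0.0155 -0.0042  0.3323] 0.01996669399392945
lo [-0.0347  0.0023  0.3075] 0.0016446924444736503
0 162 43 [250. 144.] [148. 270.]
0 118 43 [288. 199.] [215. 263.]
0 140 26.5 [261. 181.] [170. 272.]
0.06 162 43 [257. 142.] [159. 266.]
0.06 118 43 [294. 198.] [225. 260.]
0.06 140 26.5 [266. 178.] [179. 269.]
0.12 162 43 [265. 140.] [172. 262.]
0.12 118 43 [300. 198.] [235. 257.]
0.12 140 26.5 [273. 177.] [188. 266.]
```

```bash
cat > m.py <<'E'
import sys
from h import *
# usage: m.py x y z yaw [pitchup deg of pole] : delta from measured pose in tool axes. tool down, tool x at yaw
def go(p,yaw,tilt=0,o=None):
    o=o or env.get_obs(); R0=R.from_euler('xyz',o['tool_rot'],degrees=True); 
    R1=R.from_euler('xyz',[180,0,yaw],degrees=True)
    if tilt: R1=R1*R.from_rotvec([np.radians(tilt),0,0])
    d=R0.inv().apply(np.array(p)-o['tool_pos']); w=(R0.inv()*R1).as_rotvec()
    print('t',round(o['time_s'],2),'pos',o['tool_pos'].round(4),'rot',o['tool_rot'].round(1),'w',round(o['grip_width'],4),'F',o['force'].round(1),'| shift',d.round(4),'turn',w.round(3))
    if '-q' in sys.argv: print(o['qpos'].round(1))
if __name__=='__main__':
    a=[float(v) for v in sys.argv[1:] if v!='-q']; go(a[:3],a[3],a[4] if len(a)>4 else 0)
E
python3 m.py .35 .52 .45 56 -q
python3 - <<'E'
from h import *
s=cam('side');t=cam('top')
print('bottle',onz(t,260,158,.15),tri(s,(312,180),t,(260,156)),'jar',onz(t,286,162,.09),'vial',onz(t,249,190,.045),'beaker',onz(t,253,268,.085))
E
```

```text
t 0.4 pos [0.1544 0.6313 0.2224] rot [180.    0.   76.3] w 0.0871 F [-0.1 -0.9  0.3] | shift [-0.0617  0.2165 -0.2275] turn [0.    0.    0.354]
[-75.5  18.4  -4.   83.1   1.3  78.5  -3.3]
bottle [0.74154092 0.03189403 0.15      ] (array([0.75012003, 0.02997667, 0.15234575]), np.float64(0.0056144530237646)) jar [ 0.73818353 -0.05680752  0.09      ] vial [0.64681825 0.07730398 0.045     ] beaker [0.37021027 0.06414842 0.085     ]
```

Request:
send_rows(
  steps=[
    [[-0.012,0.04,-0.045],[0,0,0.07],0.087],
    [[-0.024,0.08,-0.09],[0,0,0.14],0.087],
    [[-0.036,0.12,-0.135],[0,0,0.21],0.087],
    [[-0.048,0.16,-0.18],[0,0,0.28],0.087],
    [[-0.06,0.2165,-0.2275],[0,0,0.354],0.087],
  ],
)

```text
time_s: 0.92
tool_pos: [0.2793, 0.559, 0.3756]
tool_rot: [-180.0, -0.1, 55.8]
force: [0.3, 1.0, 0.9]
grip_width: 0.0867
```

```bash
python3 m.py .35 .52 .45 56;python3 m.py .55 .38 .45 33
```

```text
t 0.92 pos [0.2793 0.559  0.3756] rot [-1.80e+02 -1.00e-01  5.58e+01] w 0.0867 F [0.3 1.  0.9] | shift [ 0.0075  0.0804 -0.0744] turn [-0.001 -0.001 -0.003]
t 0.92 pos [0.2793 0.559  0.3756] rot [-1.80e+02 -1.00e-01  5.58e+01] w 0.0867 F [0.3 1.  0.9] | shift [ 0.0039  0.3245 -0.0746] turn [-0.001 -0.001  0.399]
```

Request:
send_rows(
  steps=[
    [[0.005,0.02,-0.035],[0,0,0.08],0.087],
    [[0.005,0.04,-0.07],[0,0,0.16],0.087],
    [[0.005,0.08,-0.075],[0,0,0.24],0.087],
    [[0.005,0.12,-0.075],[0,0,0.32],0.087],
    [[0.005,0.16,-0.075],[0,0,0.399],0.087],
  ],
)

```text
time_s: 1.33
tool_pos: [0.4154, 0.4738, 0.4499]
tool_rot: [-179.9, -0.2, 33.0]
force: [1.0, 0.8, -0.4]
grip_width: 0.0871
```

```bash
python3 m.py .6 .3 .45 11
```

```text
t 1.33 pos [0.4154 0.4738 0.4499] rot [-179.9   -0.2   33. ] w 0.0871 F [ 1.   0.8 -0.4] | shift [ 6.030e-02  2.462e-01 -2.000e-04] turn [-0.001 -0.003  0.383]
```

Request:
send_rows(
  steps=[
    [[0.01,0.04,0],[0,0,0.08],0.087],
    [[0.02,0.08,0],[0,0,0.16],0.087],
    [[0.03,0.12,0],[0,0,0.24],0.087],
    [[0.04,0.16,0],[0,0,0.32],0.087],
    [[0.05,0.2,0],[0,0,0.383],0.087],
  ],
)

```text
time_s: 1.75
tool_pos: [0.5665, 0.3327, 0.4488]
tool_rot: [-180.0, -0.0, 11.0]
force: [1.3, 0.8, 1.4]
grip_width: 0.087
```

```bash
python3 m.py .63 -.07 .35 -11
```

```text
t 1.75 pos [0.5665 0.3327 0.4488] rot [-180.   -0.   11.] w 0.087 F [1.3 0.8 1.4] | shift [-0.0144  0.4075  0.0986] turn [-0.001 -0.001  0.384]
```

Request:
send_rows(
  steps=[
    [[-0.001,0.04,0],[0,0,0.08],0.087],
    [[-0.003,0.08,0],[0,0,0.16],0.087],
    [[-0.004,0.12,0],[0,0,0.24],0.087],
    [[-0.005,0.16,0],[0,0,0.32],0.087],
    [[-0.007,0.2,0.0],[0,0,0.384],0.087],
  ],
)

```text
time_s: 2.17
tool_pos: [0.5974, 0.1347, 0.4485]
tool_rot: [-180.0, -0.0, -11.0]
force: [0.3, -0.7, -0.6]
grip_width: 0.0871
```

```bash
python3 m.py .614 -.3155 .15 -11.2
```

```text
t 2.17 pos [0.5974 0.1347 0.4485] rot [-180.   -0.  -11.] w 0.0871 F [ 0.3 -0.7 -0.6] | shift [0.1025 0.4388 0.2984] turn [-0.    -0.     0.003]
```

Request:
send_rows(
  steps=[
    [[0.008,0.035,0.02],[0,0,0],0.087],
    [[0.016,0.07,0.04],[0,0,0],0.087],
    [[0.024,0.105,0.06],[0,0,0],0.087],
    [[0.032,0.14,0.08],[0,0,0],0.087],
    [[0.04,0.175,0.1],[0,0,0],0.087],
  ],
)

```text
time_s: 2.58
tool_pos: [0.6034, -0.0444, 0.3478]
tool_rot: [-180.0, -0.0, -10.8]
force: [0.6, 0.8, -0.7]
grip_width: 0.0872
```

Request:
send_rows(
  steps=[
    [[0.008,0.035,0.02],[0,0,0],0.087],
    [[0.016,0.07,0.04],[0,0,0],0.087],
    [[0.024,0.105,0.06],[0,0,0],0.087],
    [[0.032,0.14,0.08],[0,0,0],0.087],
    [[0.04,0.175,0.1],[0,0,0],0.087],
  ],
)

```text
time_s: 3.0
tool_pos: [0.61, -0.2236, 0.2477]
tool_rot: [-180.0, -0.0, -10.8]
force: [0.9, -0.9, 0.6]
grip_width: 0.0868
```

```bash
python3 m.py .614 -.3155 .12 -11.2
python3 - <<'E'
from h import *
crop(cam('top'),200,140,220,160,3,'pics/t1.png'); crop(cam('side'),215,180,280,220,2.8,'pics/s1.png')
E
```

```text
t 3.0 pos [ 0.61   -0.2236  0.2477] rot [-180.    -0.   -10.8] w 0.0868 F [ 0.9 -0.9  0.6] | shift [0.021  0.0896 0.1277] turn [-0.001 -0.001  0.007]
```

View pics/t1.png

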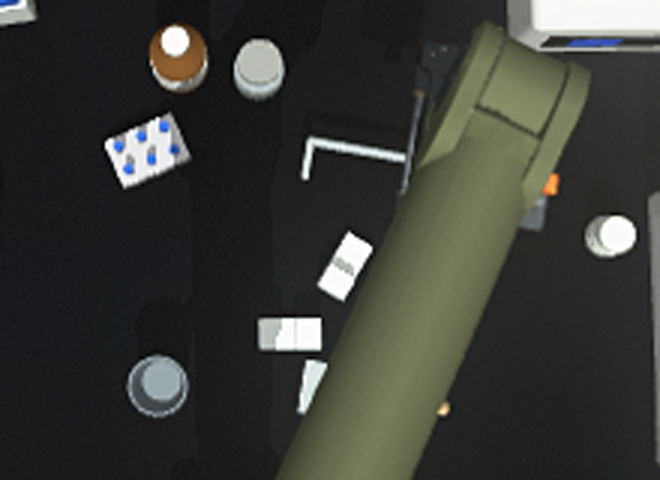

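The arm hides the handle; prong (top crop, ~305,150) is unmoved. Going on to the grasp.

Request:
send_rows(
  steps=[
    [[0.005,0.022,0.03],[0,0,0.007],0.07],
    [[0.01,0.044,0.06],[0,0,0.007],0.07],
    [[0.016,0.066,0.09],[0,0,0.007],0.07],
    [[0.021,0.09,0.12],[0,0,0.007],0.07],
    [[0.021,0.0896,0.128],[0,0,0.007],0.07],
  ],
)

```text
time_s: 3.52
tool_pos: [0.6094, -0.3187, 0.1151]
tool_rot: [179.8, 0.4, -11.6]
force: [-2.5, 0.1, -0.6]
grip_width: 0.0705
```

```bash
python3 m.py .614 -.3155 .0305 -11.2 -q
python3 - <<'E'
from h import *
crop(cam('side'),290,210,180,170,4,'pics/s2.png')
E
```

```text
t 3.52 pos [ 0.6094 -0.3187  0.1151] rot [179.8   0.4 -11.6] w 0.0705 F [-2.5  0.1 -0.6] | shift [ 0.0044 -0.0043  0.0845] turn [ 0.003  0.007 -0.007]
[ -0.5  30.3  35.8  85.3 -17.9  70.6  26.1]
```

View pics/s2.png

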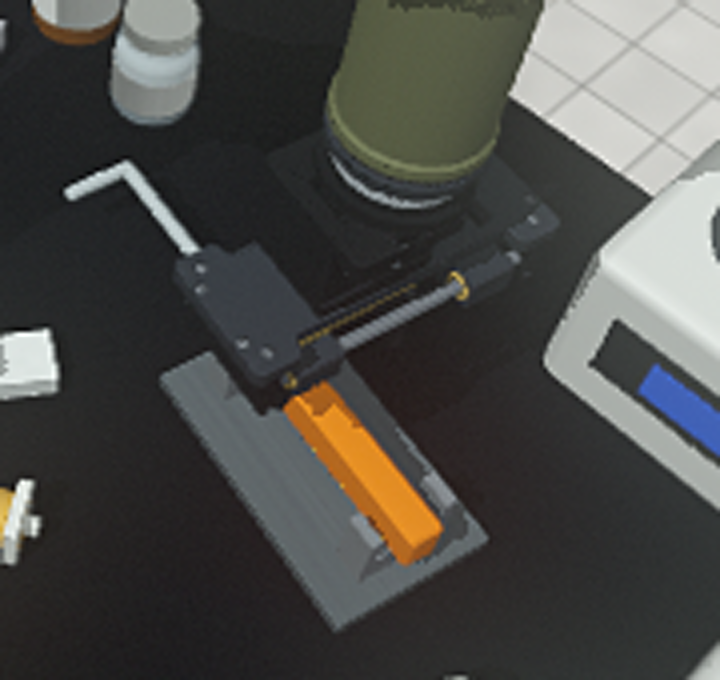

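Run:
```python
from h import *
t=cam('top');s=cam('side')
for z in (0,.08): print(onz(t,372,157,z),onz(t,420,158,z))
print(tri(s,(430,295),t,(372,155)))
```

```text
[ 0.77101213 -0.38502827  0.        ] [ 0.76599715 -0.57177311  0.        ]
[ 0.75461155 -0.36516089  0.08      ] [ 0.74987075 -0.54169554  0.08      ]
(array([ 0.7722345 , -0.37772178,  0.04061045]), np.float64(0.006123963302925125))
```

Clear by >40 mm. Descend and grip.

Request:
send_rows(
  steps=[
    [[0.001,-0.001,0.017],[0.001,0.002,-0.002],0.07],
    [[0.002,-0.002,0.034],[0.002,0.004,-0.004],0.07],
    [[0.003,-0.003,0.051],[0.003,0.006,-0.006],0.07],
    [[0.004,-0.004,0.068],[0.003,0.007,-0.007],0.07],
    [[0.0044,-0.0043,0.084],[0.003,0.007,-0.007],0.07],
  ],
)

```text
time_s: 4.08
tool_pos: [0.6219, -0.3086, 0.0383]
tool_rot: [-179.8, -0.7, -10.6]
force: [-0.1, 0.2, -0.4]
grip_width: 0.0702
```

```bash
python3 m.py .614 -.3155 .0305 -11.2 -q
```

```text
t 4.08 pos [ 0.6219 -0.3086  0.0383] rot [-179.8   -0.7  -10.6] w 0.0702 F [-0.1  0.2 -0.4] | shift [-0.0066  0.0083  0.0077] turn [-0.004 -0.011  0.01 ]
[  0.2  34.3  33.5  88.8 -21.   62.6  28. ]
```

Request:
send_rows(
  steps=[
    [[0,0,0],[0,0,0],0.07],
    [[0,0,0],[0,0,0],0.07],
    [[0,0,0],[0,0,0],0.07],
    [[0,0,0],[0,0,0],0.07],
    [[0,0,0],[0,0,0],0.07],
  ],
)

```text
time_s: 4.5
tool_pos: [0.6202, -0.311, 0.0382]
tool_rot: [-179.8, -0.6, -10.8]
force: [0.1, -1.3, -0.9]
grip_width: 0.0704
```

```bash
python3 m.py .614 -.3155 .0305 -11.2 -q
```

```text
t 4.5 pos [ 0.6202 -0.311   0.0382] rot [-179.8   -0.6  -10.8] w 0.0704 F [ 0.1 -1.3 -0.9] | shift [-0.0053  0.0056  0.0076] turn [-0.003 -0.01   0.007]
[  0.3  34.4  33.6  88.8 -20.9  62.7  28. ]
```

Request:
send_rows(
  steps=[
    [[-0.003,0.003,0.004],[-0.003,-0.01,0.007],0.07],
    [[-0.0053,0.0056,0.0076],[-0.003,-0.01,0.007],0.07],
    [[-0.0053,0.0056,0.0076],[-0.003,-0.01,0.007],0.07],
    [[-0.0053,0.0056,0.0076],[-0.003,-0.01,0.007],0.07],
    [[-0.0053,0.0056,0.0076],[-0.003,-0.01,0.007],0.07],
  ],
)

```text
time_s: 4.92
tool_pos: [0.6127, -0.3154, 0.0285]
tool_rot: [-180.0, 0.2, -11.2]
force: [0.2, 0.4, 0.3]
grip_width: 0.0699
```

```bash
python3 m.py .614 -.3155 .0305 -11.2 -q
```

```text
t 4.92 pos [ 0.6127 -0.3154  0.0285] rot [-180.     0.2  -11.2] w 0.0699 F [0.2 0.4 0.3] | shift [ 0.0013 -0.0001 -0.002 ] turn [-0.     0.003 -0.001]
[  0.6  35.   33.6  89.2 -20.9  62.4  28.1]
```

Good. Close with full force.

Request:
send_rows(
  steps=[
    [[0.0013,0,-0.002],[0,0.003,0],0.03],
    [[0.0013,0,-0.002],[0,0.003,0],0.01],
    [[0.0013,0,-0.002],[0,0.003,0],0.01],
    [[0.0013,0,-0.002],[0,0.003,0],0.01],
    [[0.0013,0,-0.002],[0,0.003,0],0.01],
  ],
  grip_force=60,
)

```text
time_s: 5.33
tool_pos: [0.6143, -0.3154, 0.0307]
tool_rot: [-180.0, -0.0, -11.2]
force: [0.4, 0.3, 0.5]
grip_width: 0.0446
```

Request:
send_rows(
  steps=[
    [[0,0,0],[0,0,0],0.01],
    [[0,0,0],[0,0,0],0.01],
    [[0,0,0],[0,0,0],0.01],
    [[0,0,-0.004],[0,0,0],0.01],
    [[0,0,-0.008],[0,0,0],0.01],
  ],
)

```text
time_s: 5.75
tool_pos: [0.6137, -0.3152, 0.0383]
tool_rot: [-180.0, 0.1, -11.2]
force: [-0.8, 0.2, -1.3]
grip_width: 0.0236
```

Request:
send_rows(
  steps=[
    [[0,0,-0.012],[0,0,0],0.01],
    [[0,0,-0.024],[0,0,0],0.01],
    [[0,0,-0.04],[0,0,0],0.01],
    [[0,0,-0.055],[0,0,0],0.01],
    [[0,0,-0.07],[0,0,0],0.01],
  ],
)

```text
time_s: 6.17
tool_pos: [0.6145, -0.3158, 0.111]
tool_rot: [180.0, -0.1, -11.2]
force: [0.4, 0.7, -1.9]
grip_width: 0.0233
```

```bash
python3 m.py .65 -.1 .36 0 -q
python3 - <<'E'
from h import *
crop(cam('side'),290,170,180,170,4,'pics/s3.png')
E
```

```text
t 6.17 pos [ 0.6145 -0.3158  0.111 ] rot [ 1.80e+02 -1.00e-01 -1.12e+01] w 0.0233 F [ 0.4  0.7 -1.9] | shift [-0.0069 -0.2185 -0.2491] turn [ 0.    -0.001 -0.196]
[ -0.6  30.5  35.6  85.5 -18.3  69.8  26.3]
```

View pics/s3.png

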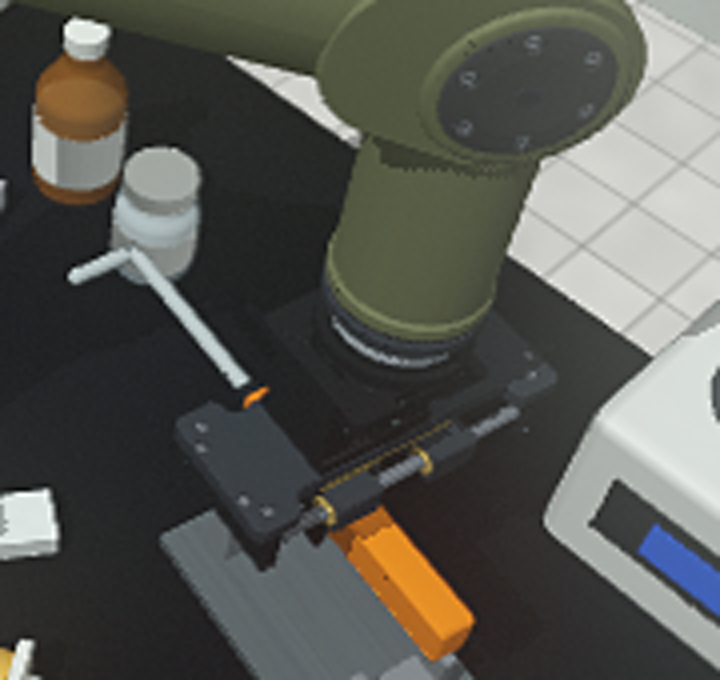

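Request:
send_rows(
  steps=[
    [[0,-0.01,-0.04],[0,0,-0.03],0.01],
    [[0,-0.02,-0.08],[0,0,-0.07],0.01],
    [[0,-0.04,-0.115],[0,0,-0.11],0.01],
    [[0,-0.06,-0.15],[0,0,-0.15],0.01],
    [[0,-0.085,-0.18],[0,0,-0.196],0.01],
  ],
)

```text
time_s: 6.63
tool_pos: [0.6303, -0.2333, 0.2923]
tool_rot: [179.9, -0.2, -0.1]
force: [0.8, -0.0, -1.4]
grip_width: 0.0236
```

```bash
python3 m.py .70 .05 .36 11.6 -q
```

```text
t 6.63 pos [ 0.6303 -0.2333  0.2923] rot [ 1.799e+02 -2.000e-01 -1.000e-01] w 0.0236 F [ 0.8 -0.  -1.4] | shift [ 0.0696 -0.2833 -0.068 ] turn [ 0.002 -0.002 -0.203]
[ -7.   22.   35.   74.5 -12.4  87.1  26.5]
```

Request:
send_rows(
  steps=[
    [[0.01,-0.035,-0.014],[0,0,-0.04],0.01],
    [[0.02,-0.07,-0.028],[0,0,-0.08],0.01],
    [[0.03,-0.105,-0.042],[0,0,-0.12],0.01],
    [[0.04,-0.14,-0.056],[0,0,-0.16],0.01],
    [[0.05,-0.175,-0.068],[0,0,-0.203],0.01],
  ],
)

```text
time_s: 7.05
tool_pos: [0.6809, -0.0556, 0.3587]
tool_rot: [180.0, -0.1, 11.7]
force: [-0.4, -0.1, -1.5]
grip_width: 0.0234
```

```bash
python3 m.py .707 .14 .32 11.6 -q
```

```text
t 7.05 pos [ 0.6809 -0.0556  0.3587] rot [ 1.80e+02 -1.00e-01  1.17e+01] w 0.0234 F [-0.4 -0.1 -1.5] | shift [ 0.0653 -0.1862  0.0387] turn [ 0.    -0.002  0.002]
[-17.3  22.8  29.8  64.8 -11.2  94.9  21.2]
```

Request:
send_rows(
  steps=[
    [[0.013,-0.037,0.0],[0,0,0],0.01],
    [[0.026,-0.074,0.0],[0,0,0],0.01],
    [[0.04,-0.11,0.01],[0,0,0],0.01],
    [[0.053,-0.15,0.025],[0,0,0],0.01],
    [[0.065,-0.186,0.039],[0,0,0.002],0.01],
  ],
)

```text
time_s: 7.47
tool_pos: [0.7069, 0.1381, 0.3191]
tool_rot: [-180.0, -0.1, 11.5]
force: [0.9, -0.5, -1.9]
grip_width: 0.0234
```

Request:
send_rows(
  steps=[
    [[0,0,0],[0,0,0],0.01],
    [[0,0,0],[0,0,0],0.01],
    [[0,0,0],[0,0,0],0.01],
    [[0,0,0],[0,0,0],0.01],
    [[0,0,0],[0,0,0],0.01],
  ],
)

```text
time_s: 7.88
tool_pos: [0.7071, 0.1341, 0.3196]
tool_rot: [180.0, -0.1, 11.3]
force: [-0.6, -0.5, -0.8]
grip_width: 0.0234
```

```bash
python3 m.py .6988 .1838 .30 11.6 -q
python3 - <<'E'
from h import *
crop(cam('side'),120,50,190,150,4,'pics/s4.png')
crop(cam('top'),110,130,150,120,5,'pics/t4.png')
E
```

```text
t 7.88 pos [0.7071 0.1341 0.3196] rot [ 1.80e+02 -1.00e-01  1.13e+01] w 0.0234 F [-0.6 -0.5 -0.8] | shift [ 0.0016 -0.0504  0.0195] turn [ 0.001 -0.002 -0.005]
[-29.1  27.4  26.1  62.6 -11.7  92.3   5.3]
```

View pics/s4.png

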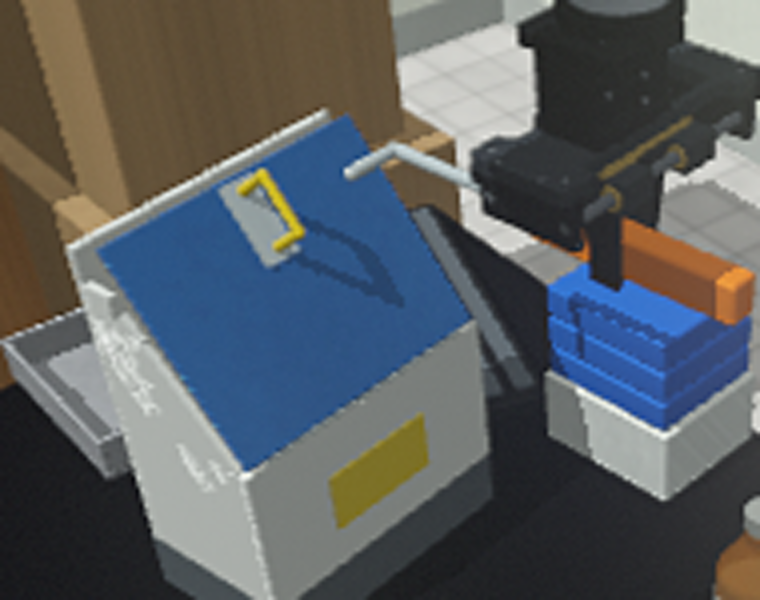

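View pics/t4.png

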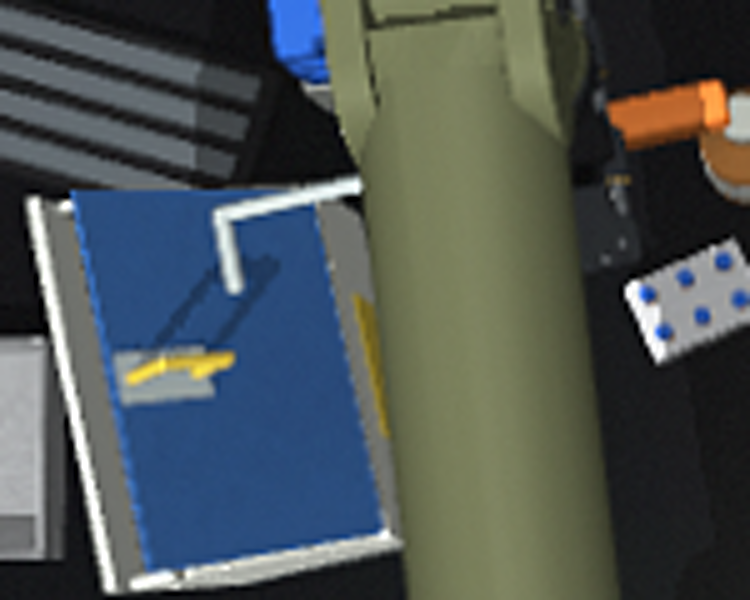

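```bash
cat > k.py <<'E'
from h import *
Y=np.radians(101.6);bx=np.array([np.cos(Y),np.sin(Y),0]);by=np.array([-np.sin(Y),np.cos(Y),0]);O=np.array([.5797,.3662,0])
def b(P): q=np.asarray(P)-O; return np.array([q@bx,q@by,q[2]]).round(4)
def w(x,y,z): return O+bx*x+by*y+np.array([0,0,z])
def eye(th):
    a=np.pi/4+th+np.arctan2(26.5,140); r=.1425; return -.072+r*np.cos(a),.18+r*np.sin(a)
def hook(o=None): # pole_hook & rod from tool pose; grip pole x=0
    o=o or env.get_obs(); Rt=R.from_euler('xyz',o['tool_rot'],degrees=True).as_matrix()
    g=o['tool_pos']-Rt[:,2]*.0183
    px,py=-Rt[:,1],-Rt[:,0]   # tool x at yaw a -> pole x = a+90 = -tool y ; pole y = -tool x
    return g+.2*px+.022*py, g+.2*px+.047*py, g+.2*px
E
python3 - <<'E'
from k import *
s=cam('side');t=cam('top')
H,tip,bend=hook(); print('pred bin hook',b(H),'tip',b(tip),'bend',b(bend))
S=lambda x,y:(120+x/4,50+y/4)
T=lambda x,y:(110+x/5,130+y/5)
for n,a,p in [('tip',(349,174),(235,289)),('bend',(391,149),(220,213))]:
    P,e=tri(s,S(*a),t,T(*p)); print(n,b(P),e)
print('eye',eye(.09))
for th in (0.05,.09,.13):
  x,z=eye(th);P=w(x,0,z);print((proj(s,P)-[120,50])*4,(proj(t,P)-[110,130])*5)
E
```

```text
pred bin hook [-0.0515 -0.0567  0.3372] tip [-0.0515 -0.0317  0.3372] bend [-0.0516 -0.0787  0.3372]
tip [-0.0527 -0.0331  0.3403] 0.002700350449657456
bend [-0.0511 -0.0773  0.3393] 0.0009577067167965568
eye (np.float64(-0.0026430651887658363), np.float64(0.3044823906967978))
[265.37440435 218.70979846] [177.05099002 369.49872368]
[269.42558363 217.35906544] [183.43284916 367.26784742]
[273.66631077 216.3049099 ] [190.13859203 365.01447905]
```

Request:
send_rows(
  steps=[
    [[0.002,-0.012,0.005],[0,0,-0.002],0.01],
    [[0.004,-0.025,0.012],[0,0,-0.004],0.01],
    [[0.005,-0.037,0.02],[0,0,-0.005],0.01],
    [[0.005,-0.049,0.031],[0,0,-0.005],0.01],
    [[0.005,-0.049,0.031],[0,0,-0.005],0.01],
  ],
)

```text
time_s: 8.5
tool_pos: [0.6992, 0.1917, 0.283]
tool_rot: [-179.8, 0.3, 12.2]
force: [-1.2, 0.3, -1.8]
grip_width: 0.0237
```

Request:
send_rows(
  steps=[
    [[0,0,0],[0,0,0],0.01],
    [[0,0,0],[0,0,0],0.01],
    [[0,0,0],[0,0,0],0.01],
    [[0,0,0],[0,0,0],0.01],
    [[0,0,0],[0,0,0],0.01],
  ],
)

```text
time_s: 8.92
tool_pos: [0.7022, 0.1846, 0.288]
tool_rot: [180.0, -0.1, 11.7]
force: [-0.1, 0.3, -0.3]
grip_width: 0.023
```

```bash
python3 m.py .6988 .1838 .30 11.6 -q
python3 - <<'E'
from k import *
H,tip,bend=hook(); print('pred bin hook',b(H),'tip',b(tip),'bend',b(bend))
crop(cam('side'),150,50,100,80,8,'pics/s5.png')
crop(cam('top'),110,130,100,100,6,'pics/t5.png')
E
```

```text
t 8.92 pos [0.7022 0.1846 0.288 ] rot [ 1.80e+02 -1.00e-01  1.17e+01] w 0.023 F [-0.1  0.3 -0.3] | shift [-0.0035  0.     -0.012 ] turn [ 0.    -0.001  0.002]
[-32.6  28.2  25.   64.9 -11.5  89.1   1.7]
pred bin hook [-0.0026 -0.061   0.3063] tip [-0.0027 -0.036   0.3062] bend [-0.0026 -0.083   0.3063]
```

View pics/s5.png

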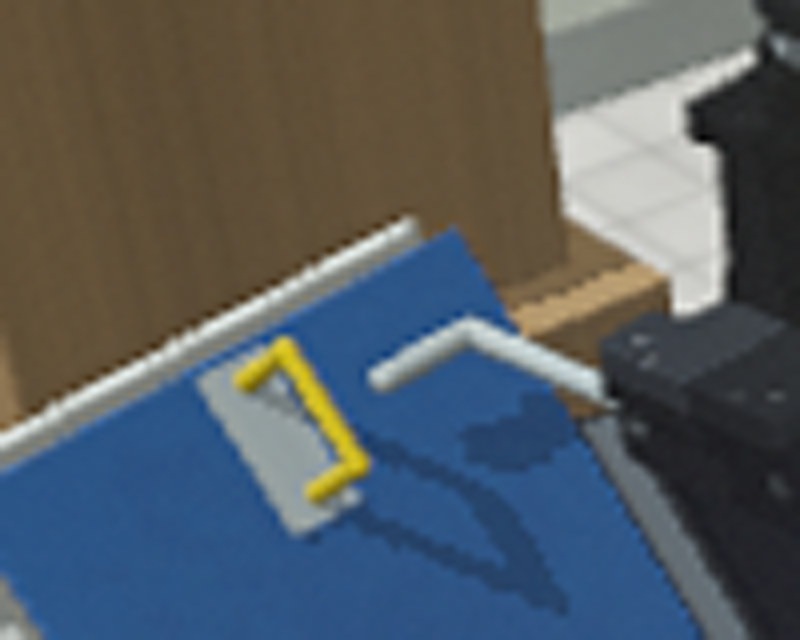

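View pics/t5.png

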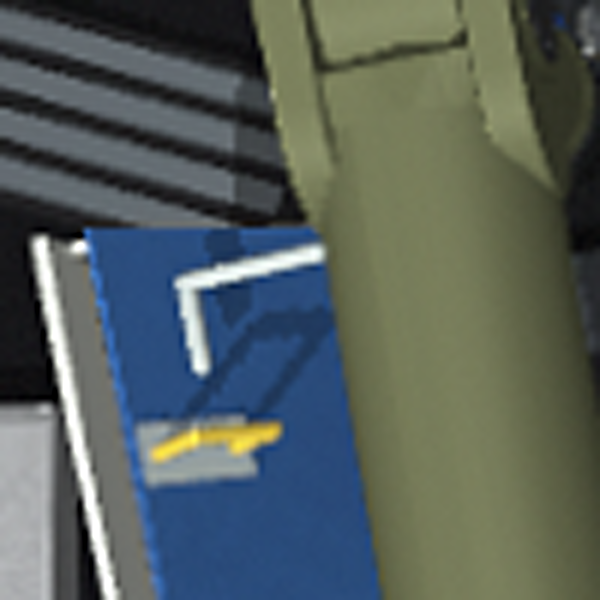

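Request:
send_rows(
  steps=[
    [[-0.01,0,0],[0,0,0],0.01],
    [[-0.022,0,0],[0,0,0],0.01],
    [[-0.035,0,0],[0,0,0],0.01],
    [[-0.047,0,0],[0,0,0],0.01],
    [[-0.057,0,0],[0,0,0],0.01],
  ],
)

```text
time_s: 9.43
tool_pos: [0.6454, 0.1734, 0.2876]
tool_rot: [-180.0, -0.0, 11.8]
force: [-0.4, 0.3, -1.6]
grip_width: 0.0235
```

Request:
send_rows(
  steps=[
    [[0,0,0],[0,0,0],0.01],
    [[0,0,0],[0,0,0],0.01],
    [[0,0,0],[0,0,0],0.01],
    [[0,0,0],[0,0,0],0.01],
    [[0,0,0],[0,0,0],0.01],
  ],
)

```text
time_s: 9.85
tool_pos: [0.6465, 0.1739, 0.2871]
tool_rot: [180.0, 0.0, 11.8]
force: [0.2, -0.6, -1.8]
grip_width: 0.0237
```

```bash
python3 m.py .6988 .1838 .30 11.6 -q
python3 - <<'E'
from k import *
H,tip,bend=hook(); print('pred bin hook',b(H),'tip',b(tip),'bend',b(bend))
crop(cam('side'),150,50,100,80,8,'pics/s6.png')
crop(cam('top'),110,130,100,100,6,'pics/t6.png')
E
```

```text
t 9.85 pos [0.6465 0.1739 0.2871] rot [180.    0.   11.8] w 0.0237 F [ 0.2 -0.6 -1.8] | shift [ 0.0533  0.001  -0.0129] turn [0.    0.    0.003]
[-35.8  20.5  25.2  75.   -8.6  86.3   0.4]
pred bin hook [-0.0019 -0.0041  0.3053] tip [-0.002   0.0209  0.3053] bend [-0.0018 -0.026   0.3053]
```

View pics/s6.png

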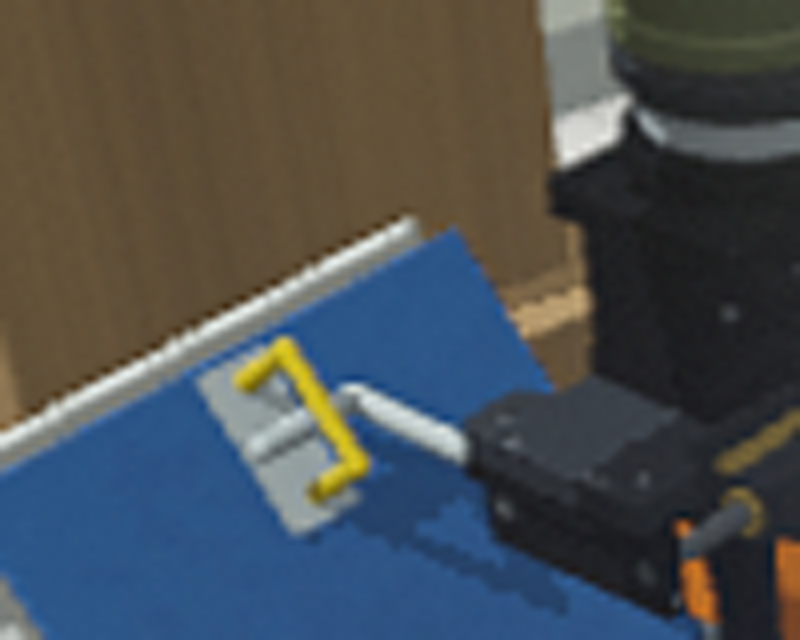

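View pics/t6.png

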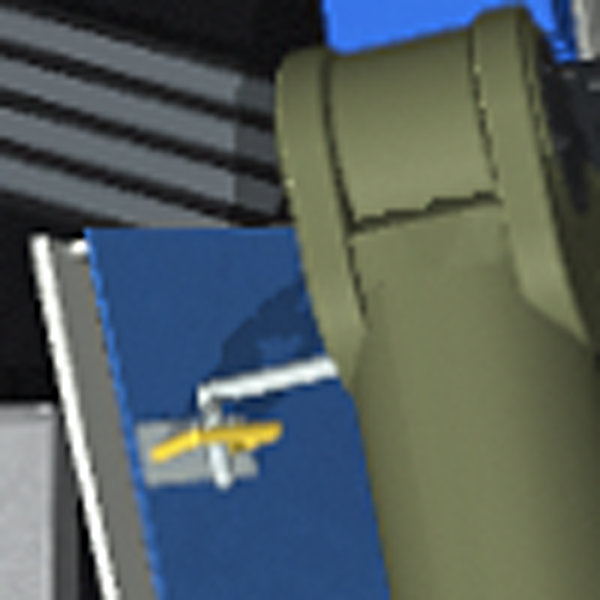

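Run:
```python
from k import *
p=np.array(eye(.09))
for k in range(0,8):
    for j in range(1,6):
        q=np.array(eye(.09+.07*(5*k+j)))-p; print([0,round(-q[0],3),round(-q[1],3)],end=' ')
    p=np.array(eye(.09+.35*(k+1))); print(.09+.35*(k+1))
```

```text
[0, np.float64(0.009), np.float64(-0.005)] [0, np.float64(0.018), np.float64(-0.008)] [0, np.float64(0.027), np.float64(-0.012)] [0, np.float64(0.037), np.float64(-0.014)] [0, np.float64(0.047), np.float64(-0.016)] 0.43999999999999995
[0, np.float64(0.01), np.float64(-0.001)] [0, np.float64(0.02), np.float64(-0.002)] [0, np.float64(0.03), np.float64(-0.002)] [0, np.float64(0.04), np.float64(-0.001)] [0, np.float64(0.05), np.float64(0.001)] 0.7899999999999999
[0, np.float64(0.01), np.float64(0.002)] [0, np.float64(0.019), np.float64(0.005)] [0, np.float64(0.029), np.float64(0.009)] [0, np.float64(0.038), np.float64(0.013)] [0, np.float64(0.046), np.float64(0.018)] 1.14
[0, np.float64(0.008), np.float64(0.005)] [0, np.float64(0.016), np.float64(0.011)] [0, np.float64(0.024), np.float64(0.018)] [0, np.float64(0.031), np.float64(0.025)] [0, np.float64(0.037), np.float64(0.033)] 1.49
[0, np.float64(0.006), np.float64(0.008)] [0, np.float64(0.011), np.float64(0.016)] [0, np.float64(0.016), np.float64(0.025)] [0, np.float64(0.02), np.float64(0.034)] [0, np.float64(0.024), np.float64(0.043)] 1.84
[0, np.float64(0.003), np.float64(0.01)] [0, np.float64(0.005), np.float64(0.019)] [0, np.float64(0.007), np.float64(0.029)] [0, np.float64(0.007), np.float64(0.039)] [0, np.float64(0.008), np.float64(0.049)] 2.1899999999999995
[0, np.float64(-0.001), np.float64(0.01)] [0, np.float64(-0.002), np.float64(0.02)] [0, np.float64(-0.004), np.float64(0.03)] [0, np.float64(-0.006), np.float64(0.039)] [0, np.float64(-0.01), np.float64(0.049)] 2.5399999999999996
[0, np.float64(-0.004), np.float64(0.009)] [0, np.float64(-0.009), np.float64(0.018)] [0, np.float64(-0.014), np.float64(0.027)] [0, np.float64(-0.019), np.float64(0.035)] [0, np.float64(-0.026), np.float64(0.042)] 2.8899999999999997
```

Request:
send_rows(
  steps=[
    [[0,0.009,-0.005],[0,0,0],0.01],
    [[0,0.018,-0.008],[0,0,0],0.01],
    [[0,0.027,-0.012],[0,0,0],0.01],
    [[0,0.037,-0.014],[0,0,0],0.01],
    [[0,0.047,-0.016],[0,0,0.003],0.01],
  ],
)

```text
time_s: 10.37
tool_pos: [0.6558, 0.1263, 0.3036]
tool_rot: [180.0, 0.0, 11.6]
force: [-1.6, 0.5, -2.6]
grip_width: 0.0233
```

```bash
python3 m.py .6988 .1838 .30 11.6 -q
python3 - <<'E'
from k import *
H,tip,bend=hook(); print('pred bin hook',b(H),'want',eye(.44))
crop(cam('side'),150,40,120,100,6,'pics/s7.png')
E
```

```text
t 10.37 pos [0.6558 0.1263 0.3036] rot [180.    0.   11.6] w 0.0233 F [-1.6  0.5 -2.6] | shift [ 0.0537 -0.0477  0.0036] turn [ 0.  0. -0.]
[-32.4  20.3  26.5  73.6  -8.9  88.    4.5]
pred bin hook [-0.0503 -0.0043  0.3218] want (np.float64(-0.049532726828336975), np.float64(0.32071770192918114))
```

View pics/s7.png

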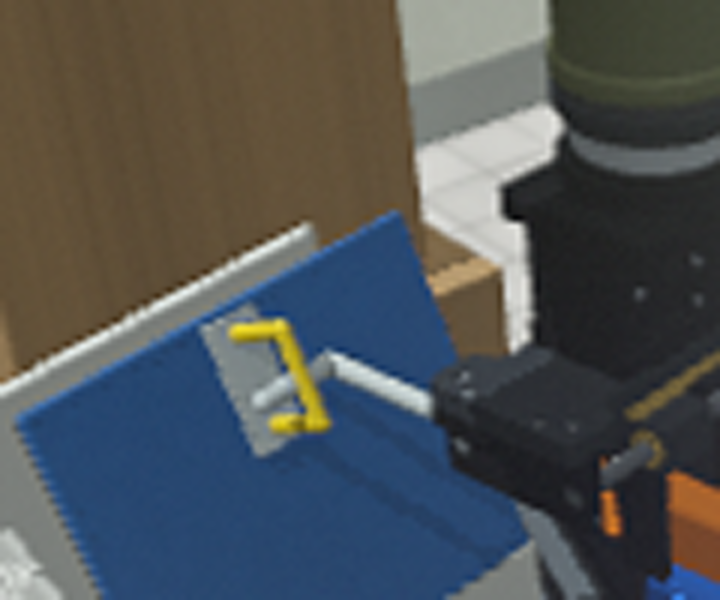

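Request:
send_rows(
  steps=[
    [[0,0.01,-0.002],[0,0,0],0.01],
    [[0,0.02,-0.004],[0,0,0],0.01],
    [[0,0.03,-0.004],[0,0,0],0.01],
    [[0,0.04,-0.003],[0,0,0],0.01],
    [[0,0.05,-0.001],[0,0,0],0.01],
  ],
)

```text
time_s: 10.83
tool_pos: [0.666, 0.0778, 0.3045]
tool_rot: [-180.0, -0.0, 11.6]
force: [-0.2, 2.2, -3.7]
grip_width: 0.0235
```

Request:
send_rows(
  steps=[
    [[0,0.01,0.002],[0,0,0],0.01],
    [[0,0.019,0.005],[0,0,0],0.01],
    [[0,0.029,0.009],[0,0,0],0.01],
    [[0,0.038,0.013],[0,0,0],0.01],
    [[0,0.046,0.018],[0,0,0],0.01],
  ],
)

```text
time_s: 11.25
tool_pos: [0.6752, 0.0326, 0.286]
tool_rot: [180.0, -0.0, 11.6]
force: [-1.0, 0.7, -2.5]
grip_width: 0.0235
```

```bash
python3 m.py .6988 .1838 .30 11.6 -q
python3 - <<'E'
from k import *
H,tip,bend=hook(); print('pred bin hook',b(H),'want',eye(1.14))
crop(cam('side'),150,40,150,120,5,'pics/s8.png')
E
```

```text
t 11.25 pos [0.6752 0.0326 0.286 ] rot [180.   -0.   11.6] w 0.0235 F [-1.   0.7 -2.5] | shift [ 0.0536 -0.1433 -0.014 ] turn [ 0. -0.  0.]
[-25.4  21.8  28.5  74.2 -10.2  86.5  13.5]
pred bin hook [-0.146  -0.0044  0.3043] want (np.float64(-0.145468914135287), np.float64(0.3021006496943477))
```

View pics/s8.png

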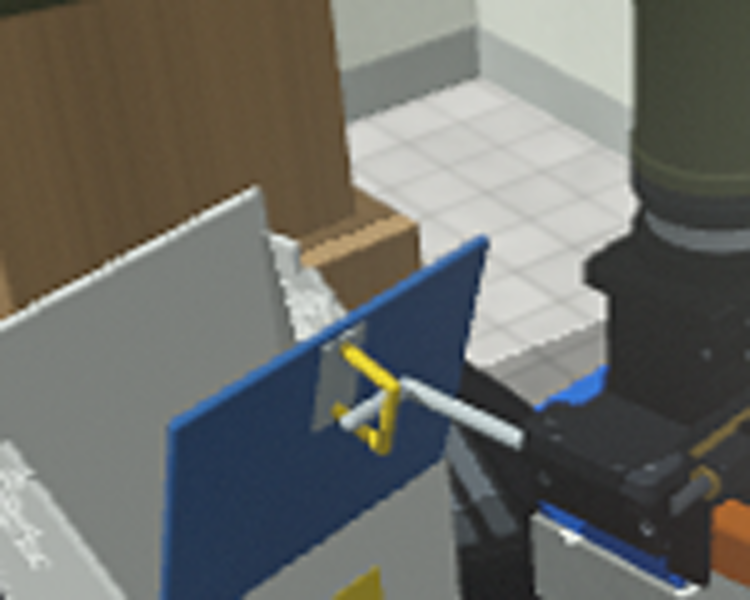

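Request:
send_rows(
  steps=[
    [[0,0.008,0.005],[0,0,0],0.01],
    [[0,0.016,0.011],[0,0,0],0.01],
    [[0,0.024,0.019],[0,0,0],0.01],
    [[0,0.031,0.026],[0,0,0],0.01],
    [[0,0.037,0.034],[0,0,0],0.01],
  ],
)

```text
time_s: 11.72
tool_pos: [0.6826, -0.0036, 0.2516]
tool_rot: [180.0, -0.0, 11.6]
force: [0.6, 0.4, -0.9]
grip_width: 0.0233
```

Request:
send_rows(
  steps=[
    [[0,0.006,0.008],[0,0,0],0.01],
    [[0,0.011,0.016],[0,0,0],0.01],
    [[0,0.016,0.025],[0,0,0],0.01],
    [[0,0.02,0.034],[0,0,0],0.01],
    [[0,0.024,0.043],[0,0,0],0.01],
  ],
)

```text
time_s: 12.13
tool_pos: [0.6873, -0.0262, 0.2083]
tool_rot: [-180.0, 0.0, 11.6]
force: [-0.8, 1.2, -1.7]
grip_width: 0.0235
```

```bash
python3 m.py .6988 .1838 .30 11.6 -q
python3 - <<'E'
from k import *
H,tip,bend=hook(); print('pred bin hook',b(H),'want',eye(1.84))
crop(cam('side'),150,60,200,160,4,'pics/s9.png')
E
```

```text
t 12.13 pos [ 0.6873 -0.0262  0.2083] rot [-180.     0.    11.6] w 0.0235 F [-0.8  1.2 -1.7] | shift [ 0.0536 -0.2034 -0.0917] turn [-0.     0.     0.001]
[-20.8  25.   28.9  79.2 -12.   78.9  19.8]
pred bin hook [-0.2061 -0.0044  0.2266] want (np.float64(-0.20685152314096134), np.float64(0.22605775403298295))
```

View pics/s9.png

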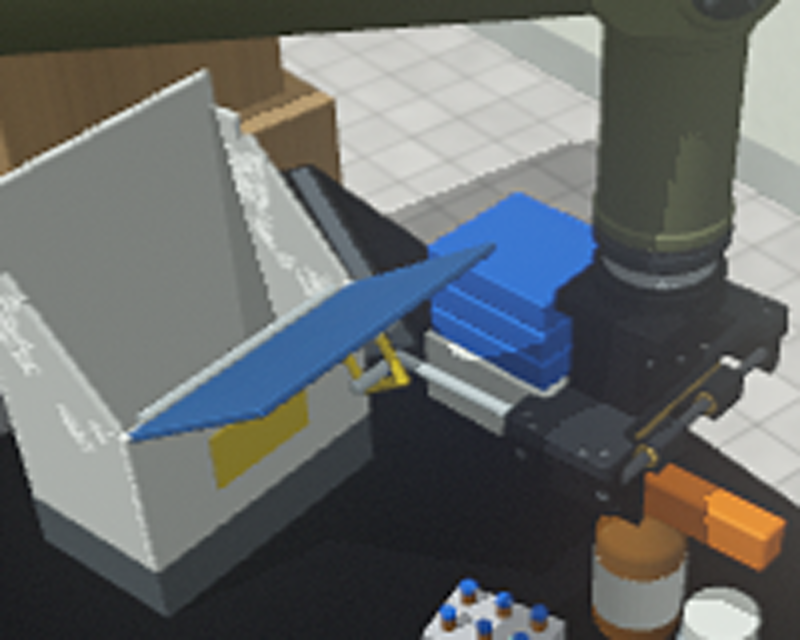

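Request:
send_rows(
  steps=[
    [[0,0.003,0.008],[0,0,0],0.01],
    [[0,0.005,0.017],[0,0,0],0.01],
    [[0,0.007,0.026],[0,0,0],0.01],
    [[0,0.007,0.036],[0,0,0],0.01],
    [[0,0.008,0.046],[0,0,0],0.01],
  ],
)

```text
time_s: 12.6
tool_pos: [0.6889, -0.0337, 0.1624]
tool_rot: [-180.0, -0.0, 11.6]
force: [0.1, 0.6, -0.7]
grip_width: 0.0232
```

```bash
python3 m.py .6988 .1838 .30 11.6 -q
python3 - <<'E'
from k import *
H,tip,bend=hook(); print('pred bin hook',b(H),'want',eye(2.19),eye(2.38))
crop(cam('side'),150,60,200,160,4,'pics/s10.png')
E
```

```text
t 12.6 pos [ 0.6889 -0.0337  0.1624] rot [-180.    -0.    11.6] w 0.0232 F [ 0.1  0.6 -0.7] | shift [ 0.0535 -0.211  -0.1376] turn [-0.    -0.     0.001]
[-20.1  26.7  28.5  82.3 -12.9  74.3  21. ]
pred bin hook [-0.2137 -0.0045  0.1807] want (np.float64(-0.21446894399875832), np.float64(0.17702510573655678)) (np.float64(-0.21134327113620005), np.float64(0.15017211390219826))
```

View pics/s10.png

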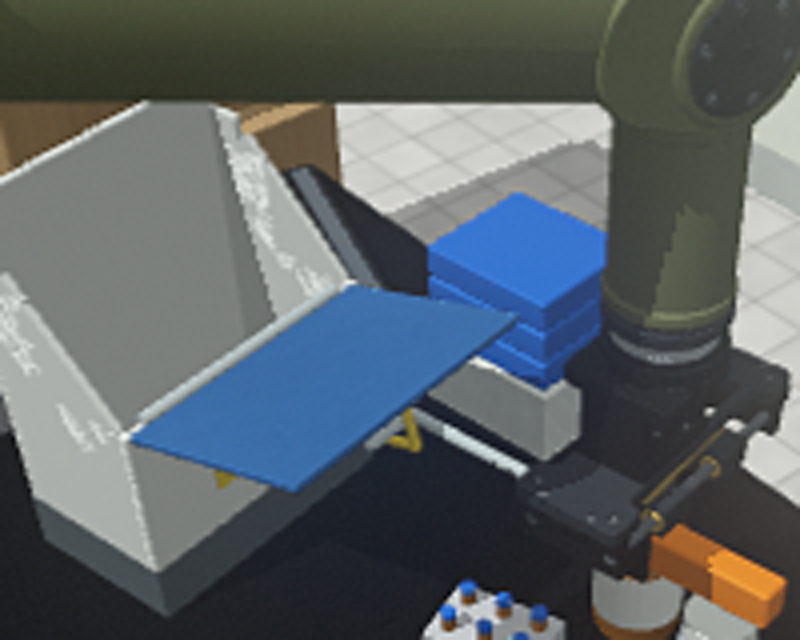

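Request:
send_rows(
  steps=[
    [[0,0,0.007],[0,0,0],0.01],
    [[0,0,0.014],[0,0,0],0.01],
    [[0,-0.001,0.021],[0,0,0],0.01],
    [[0,-0.002,0.028],[0,0,0],0.01],
    [[0,-0.003,0.034],[0,0,0],0.01],
  ],
)

```text
time_s: 13.07
tool_pos: [0.6882, -0.0305, 0.1285]
tool_rot: [-180.0, 0.0, 11.6]
force: [-0.5, 0.3, -0.7]
grip_width: 0.0236
```

Request:
send_rows(
  steps=[
    [[0,0,0],[0,0,0],0.01],
    [[0,0,0],[0,0,0],0.01],
    [[0,0,0],[0,0,0],0.01],
    [[0,0,0],[0,0,0],0.01],
    [[0,0,0],[0,0,0],0.01],
  ],
)

```text
time_s: 13.48
tool_pos: [0.6886, -0.031, 0.1299]
tool_rot: [180.0, -0.1, 11.6]
force: [-0.2, 0.3, -1.0]
grip_width: 0.0234
```

```bash
python3 m.py .6988 .1838 .30 11.6 -q
python3 - <<'E'
from k import *
H,tip,bend=hook(); print('pred bin hook',b(H))
s=cam('side')
for th in (2.15,2.25,2.356):
    a=np.pi/4+th
    for yy in (-.116,.116):
        print(th,((proj(s,w(-.072+.175*np.cos(a),yy,.18+.175*np.sin(a)))-[150,60])*4).round())
crop(s,150,60,200,160,4,'pics/s11.png')
E
```

```text
t 13.48 pos [ 0.6886 -0.031   0.1299] rot [ 1.80e+02 -1.00e-01  1.16e+01] w 0.0234 F [-0.2  0.3 -1. ] | shift [ 0.0534 -0.2083 -0.1701] turn [ 0.    -0.001  0.   ]
[-20.1  27.9  28.1  84.4 -13.5  71.   21.2]
pred bin hook [-0.211  -0.0047  0.1481]
2.15 [524. 331.]
2.15 [294. 505.]
2.25 [527. 352.]
2.25 [300. 527.]
2.356 [528. 373.]
2.356 [304. 549.]
```

View pics/s11.png

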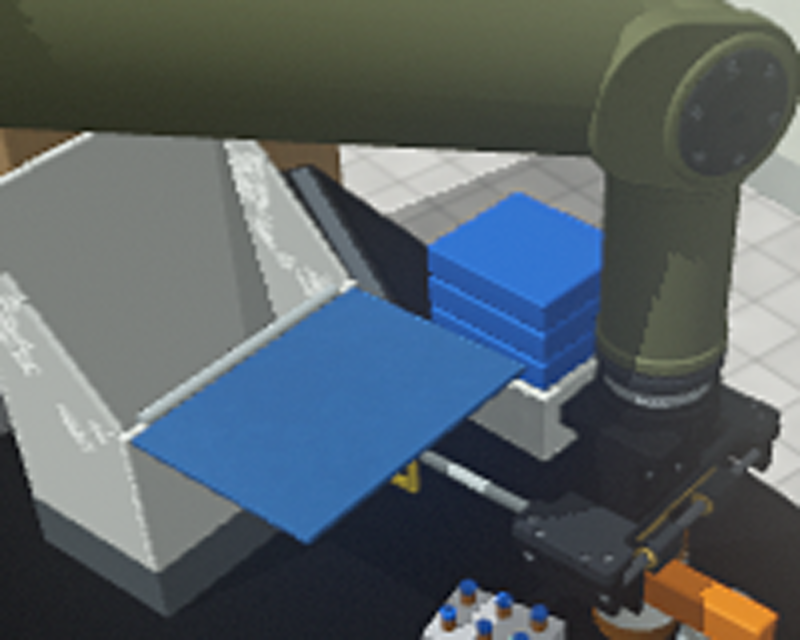

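Run:
```python
from k import *
o=env.get_obs(); H=hook(o)[0]; R0=R.from_euler('xyz',o['tool_rot'],degrees=True)
for a in (4,8,12,16,20):
    q=R.from_euler('z',-a,degrees=True); p=H+q.apply(o['tool_pos']-H); print(a,R0.inv().apply(p-o['tool_pos']).round(4),(R0.inv()*q*R0).as_rotvec().round(3),p.round(3))
```

```text
4 [-0.014  0.001 -0.   ] [-0.   -0.    0.07] [ 0.675 -0.035  0.13 ]
8 [-0.028   0.0011 -0.    ] [-0.   -0.    0.14] [ 0.661 -0.038  0.13 ]
12 [-0.0421  0.0002 -0.    ] [-0.    -0.     0.209] [ 0.647 -0.04   0.13 ]
16 [-0.056  -0.0017 -0.    ] [-0.    -0.     0.279] [ 0.633 -0.041  0.13 ]
20 [-0.0697 -0.0045 -0.0001] [-0.    -0.     0.349] [ 0.619 -0.041  0.13 ]
```

Request:
send_rows(
  steps=[
    [[-0.014,0.001,-0.003],[0,0,0.07],0.01],
    [[-0.028,0.001,-0.004],[0,0,0.14],0.01],
    [[-0.042,0,-0.004],[0,0,0.209],0.01],
    [[-0.056,-0.0017,-0.004],[0,0,0.279],0.01],
    [[-0.07,-0.0045,-0.004],[0,0,0.349],0.01],
  ],
)

```text
time_s: 13.95
tool_pos: [0.6183, -0.0411, 0.1336]
tool_rot: [180.0, -0.0, -8.6]
force: [0.5, -1.1, -1.3]
grip_width: 0.0239
```

Request:
send_rows(
  steps=[
    [[0.007,0,0],[0,0,0],0.01],
    [[0.014,0,0],[0,0,0],0.01],
    [[0.022,0,0],[0,0,0],0.01],
    [[0.031,0,0],[0,0,0],0.01],
    [[0.04,0,0],[0,0,0],0.01],
  ],
)

```text
time_s: 14.37
tool_pos: [0.6601, -0.0464, 0.1333]
tool_rot: [180.0, -0.0, -8.3]
force: [0.1, 1.1, -2.7]
grip_width: 0.0236
```

```bash
python3 m.py .6988 .1838 .30 11.6 -q
python3 - <<'E'
from k import *
print('pred bin hook,tip,bend',[b(v) for v in hook()])
crop(cam('side'),150,60,200,160,4,'pics/s12.png')
crop(cam('top'),110,120,200,160,4,'pics/t12.png')
E
```

```text
t 14.37 pos [ 0.6601 -0.0464  0.1333] rot [180.   -0.   -8.3] w 0.0236 F [ 0.1  1.1 -2.7] | shift [ 0.0051 -0.2333 -0.1668] turn [ 0.    -0.001 -0.348]
[-22.9  25.   32.3  88.8 -13.9  70.2   3.4]
pred bin hook,tip,bend [array([-0.2248, -0.0432,  0.1515]), array([-0.2163, -0.0197,  0.1515]), array([-0.2323, -0.0639,  0.1515])]
```

View pics/s12.png

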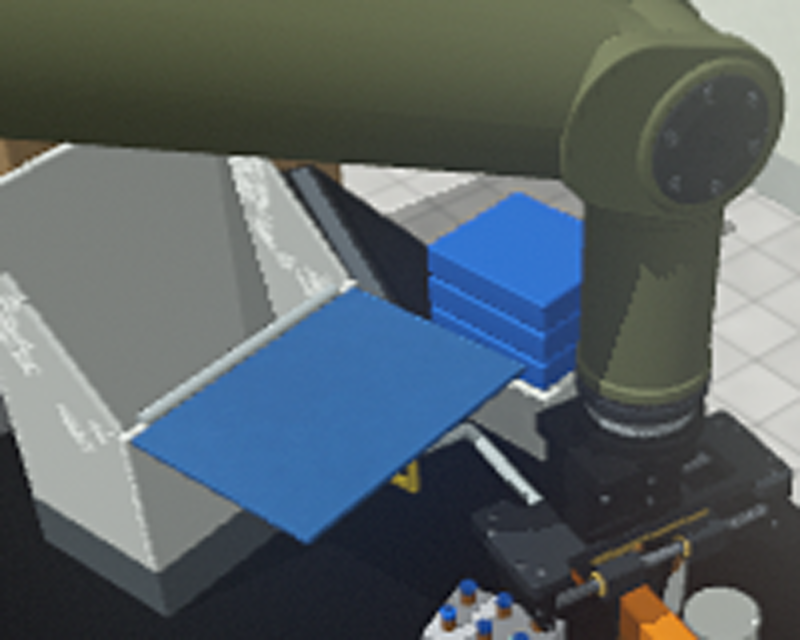

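View pics/t12.png

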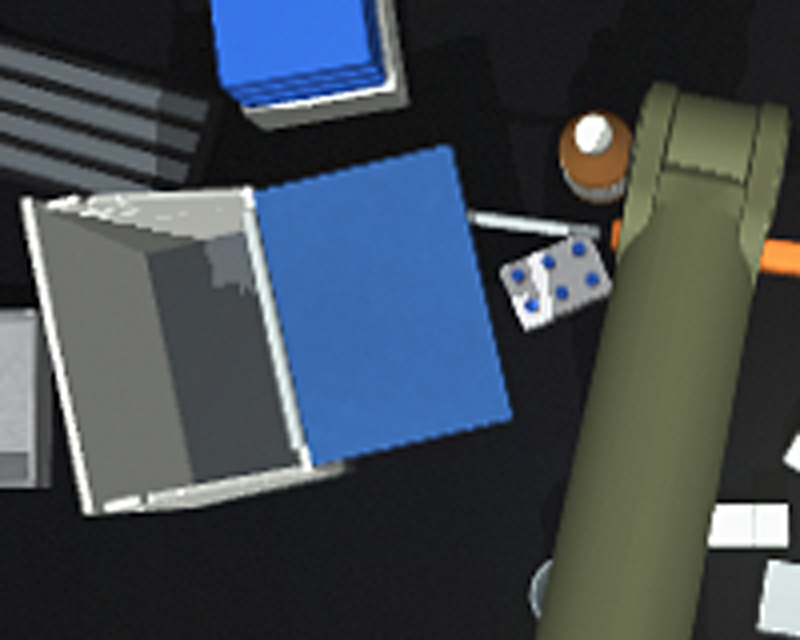

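Request:
send_rows(
  steps=[
    [[0.007,0.019,0],[0,0,0],0.01],
    [[0.014,0.038,0],[0,0,0],0.01],
    [[0.021,0.057,0],[0,0,0],0.01],
    [[0.028,0.076,0],[0,0,0],0.01],
    [[0.034,0.1,0],[0,0,0],0.01],
  ],
)

```text
time_s: 14.88
tool_pos: [0.6781, -0.1496, 0.1329]
tool_rot: [-179.9, 0.0, -8.2]
force: [0.1, -0.0, -0.9]
grip_width: 0.0233
```

```bash
python3 m.py .614 -.3155 .15 -11.2 -q
python3 - <<'E'
from k import *
print('pred bin hook,tip,bend',[b(v) for v in hook()])
E
```

```text
t 14.88 pos [ 0.6781 -0.1496  0.1329] rot [-179.9    0.    -8.2] w 0.0233 F [ 0.1 -0.  -0.9] | shift [-0.0397  0.1733 -0.0173] turn [-0.001  0.001  0.052]
[-13.5  29.4  33.3  83.4 -16.5  72.1  13.2]
pred bin hook,tip,bend [array([-0.3295, -0.0399,  0.1514]), array([-0.321 , -0.0164,  0.1514]), array([-0.337 , -0.0606,  0.1513])]
```

Request:
send_rows(
  steps=[
    [[-0.008,0.035,-0.017],[0,0,0.01],0.01],
    [[-0.016,0.07,-0.017],[0,0,0.02],0.01],
    [[-0.024,0.105,-0.017],[0,0,0.03],0.01],
    [[-0.032,0.14,-0.017],[0,0,0.04],0.01],
    [[-0.04,0.173,-0.017],[0,0,0.052],0.01],
  ],
)

```text
time_s: 15.3
tool_pos: [0.6118, -0.3177, 0.1502]
tool_rot: [180.0, 0.0, -11.4]
force: [0.8, 0.5, -1.6]
grip_width: 0.0232
```

Request:
send_rows(
  steps=[
    [[0,0,0],[0,0,0],0.01],
    [[0,0,0],[0,0,0],0.01],
    [[0,0,0],[0,0,0],0.01],
    [[0,0,0],[0,0,0],0.01],
    [[0,0,0],[0,0,0],0.01],
  ],
)

```text
time_s: 15.72
tool_pos: [0.6139, -0.3134, 0.1499]
tool_rot: [-179.9, 0.0, -11.2]
force: [0.3, 0.4, -1.6]
grip_width: 0.0236
```

```bash
python3 m.py .614 -.3155 .075 -11.2 -q
python3 - <<'E'
from k import *
s=cam('side'); o=env.get_obs(); H,tip,bend=hook(o)
for P in (tip,bend): print((proj(s,P)-[290,170])*4)
crop(s,290,170,180,170,4,'pics/s13.png')
E
```

```text
t 15.72 pos [ 0.6139 -0.3134  0.1499] rot [-179.9    0.   -11.2] w 0.0236 F [ 0.3  0.4 -1.6] | shift [0.0005 0.0021 0.0749] turn [-0.001  0.     0.001]
[ -1.3  28.7  36.5  83.3 -17.4  73.7  25.6]
[ 68.30222788 240.53348945]
[133.94296995 212.51135999]
```

View pics/s13.png

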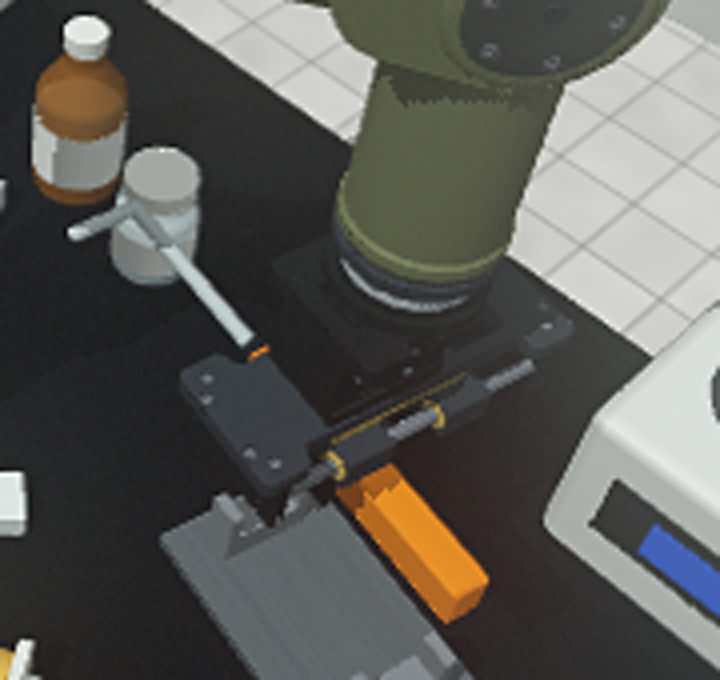

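Request:
send_rows(
  steps=[
    [[0,0.001,0.02],[0,0,0],0.01],
    [[0,0.002,0.04],[0,0,0],0.01],
    [[0,0.002,0.06],[0,0,0],0.01],
    [[0,0.002,0.075],[0,0,0],0.01],
    [[0,0.002,0.085],[0,0,0],0.01],
  ],
)

```text
time_s: 16.18
tool_pos: [0.612, -0.316, 0.0631]
tool_rot: [-179.9, 0.1, -11.3]
force: [-0.2, 0.4, -1.0]
grip_width: 0.0234
```

Request:
send_rows(
  steps=[
    [[0,0,0.003],[0,0,0],0.01],
    [[0,0,0.006],[0,0,0],0.01],
    [[0,0,0.01],[0,0,0],0.01],
    [[0,0,0.012],[0,0,0],0.01],
    [[0,0,0.012],[0,0,0],0.01],
  ],
)

```text
time_s: 16.6
tool_pos: [0.6126, -0.3176, 0.0536]
tool_rot: [-180.0, -0.0, -11.3]
force: [-0.9, 0.2, -1.0]
grip_width: 0.0239
```

```bash
python3 m.py .614 -.3155 .0305 -11.2 -q
```

```text
t 16.6 pos [ 0.6126 -0.3176  0.0536] rot [-180.    -0.   -11.3] w 0.0239 F [-0.9  0.2 -1. ] | shift [ 0.001  -0.0024  0.0231] turn [-0.    -0.001 -0.003]
[  0.2  33.5  34.6  88.3 -20.3  64.5  27.8]
```

Request:
send_rows(
  steps=[
    [[0,-0.001,0.006],[0,0,0],0.01],
    [[0.001,-0.002,0.012],[0,0,0],0.01],
    [[0.001,-0.002,0.017],[0,0,0],0.01],
    [[0.001,-0.002,0.021],[0,0,0],0.01],
    [[0.001,-0.002,0.023],[0,0,0],0.01],
  ],
)

```text
time_s: 17.02
tool_pos: [0.6136, -0.3153, 0.0307]
tool_rot: [-179.9, 0.0, -11.3]
force: [-4.6, 3.5, 13.4]
grip_width: 0.0235
```

```bash
python3 m.py .614 -.3155 .0305 -11.2
python3 - <<'E'
from k import *
crop(cam('side'),290,210,180,170,4,'pics/s14.png')
E
```

```text
t 17.02 pos [ 0.6136 -0.3153  0.0307] rot [-179.9    0.   -11.3] w 0.0235 F [-4.6  3.5 13.4] | shift [0.0004 0.0001 0.0002] turn [-0.001  0.001 -0.002]
```

View pics/s14.png

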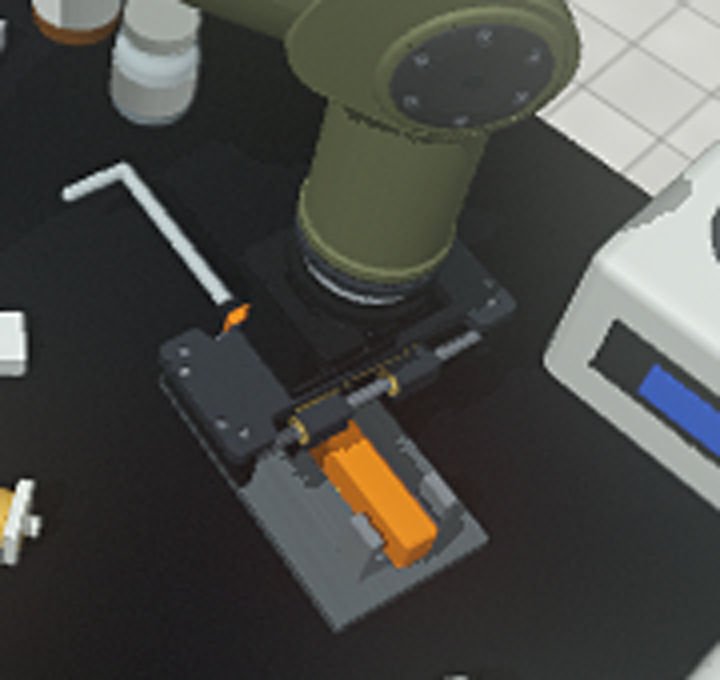

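Request:
send_rows(
  steps=[
    [[0,0,0],[0,0,0],0.04],
    [[0,0,0],[0,0,0],0.07],
    [[0,0,0],[0,0,0],0.07],
    [[0,0,0],[0,0,0],0.07],
    [[0,0,0],[0,0,0],0.07],
  ],
)

```text
time_s: 17.48
tool_pos: [0.6138, -0.3159, 0.0303]
tool_rot: [180.0, -0.0, -11.3]
force: [-0.6, 0.4, -0.4]
grip_width: 0.0489
```

Request:
send_rows(
  steps=[
    [[0,0,0],[0,0,0],0.07],
    [[0,0,-0.01],[0,0,0],0.07],
    [[0,0,-0.03],[0,0,0],0.07],
    [[0,0,-0.06],[0,0,0],0.07],
    [[0,0,-0.1],[0,0,0],0.07],
  ],
)

```text
time_s: 17.9
tool_pos: [0.612, -0.3147, 0.1292]
tool_rot: [-179.9, 0.3, -11.4]
force: [0.9, 0.5, -0.1]
grip_width: 0.0695
```

Request:
send_rows(
  steps=[
    [[-0.02,-0.035,-0.01],[0,0,-0.05],0.08],
    [[-0.04,-0.07,-0.03],[0,0,-0.1],0.08],
    [[-0.06,-0.105,-0.05],[0,0,-0.15],0.08],
    [[-0.08,-0.14,-0.07],[0,0,-0.2],0.08],
    [[-0.1,-0.175,-0.08],[0,0,-0.2],0.08],
  ],
)

```text
time_s: 18.32
tool_pos: [0.553, -0.1329, 0.2104]
tool_rot: [180.0, -0.2, 0.2]
force: [1.0, 0.7, 0.6]
grip_width: 0.0795
```

```bash
python3 m.py .614 -.3155 .0305 -11.2 -q
python3 - <<'E'
from k import *
crop(cam('side'),200,200,250,200,3.2,'pics/s15.png')
crop(cam('top'),220,160,200,150,4,'pics/t15.png')
E
```

```text
t 18.32 pos [ 0.553  -0.1329  0.2104] rot [180.   -0.2   0.2] w 0.0795 F [1.  0.7 0.6] | shift [0.0598 0.1827 0.1802] turn [ 0.    -0.004  0.198]
[-19.4   9.4  33.9  97.3  -5.4  74.8  15.7]
```

View pics/s15.png

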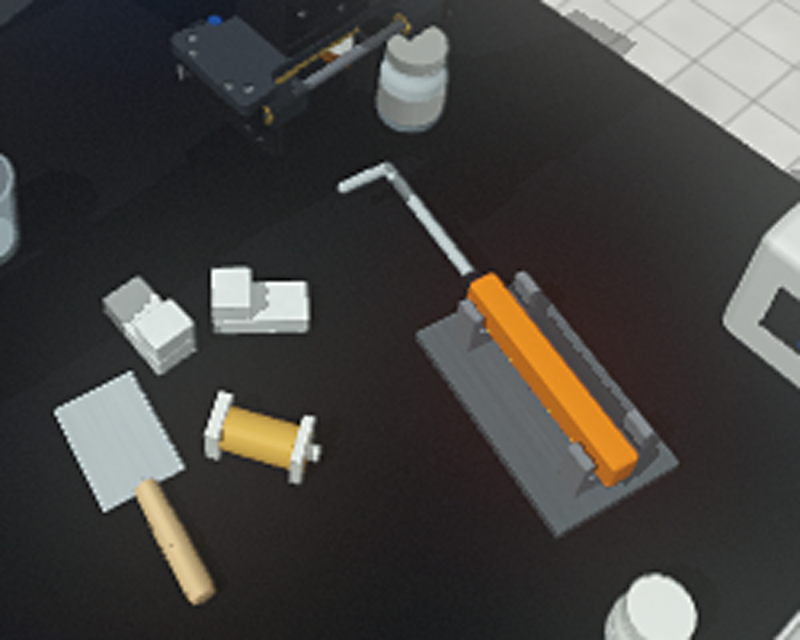

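View pics/t15.png

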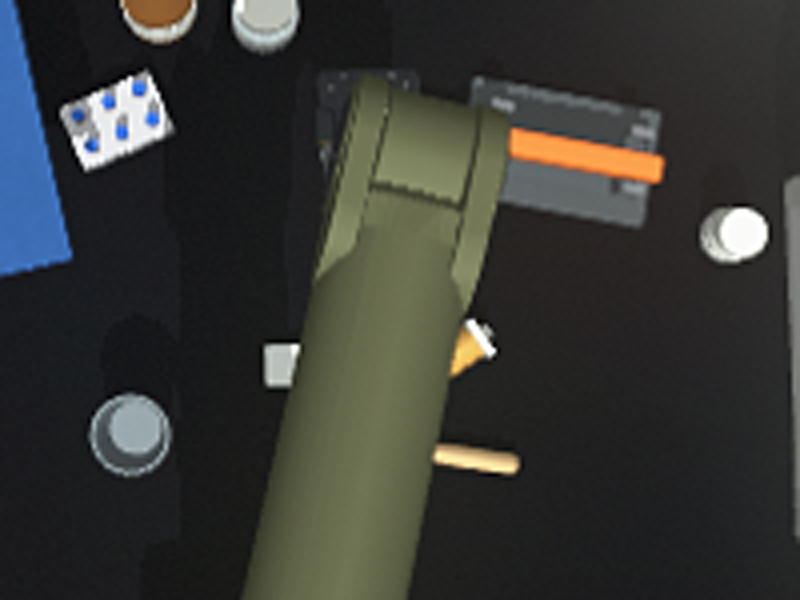

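Run:
```python
from k import *
crop(cam('side'),228,275,80,80,8,'pics/s16.png')
```

```text
(no output)
```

View pics/s16.png

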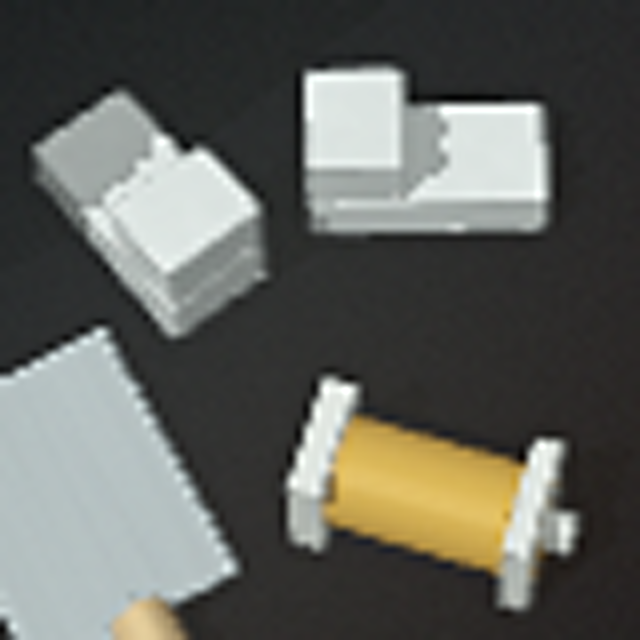

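Run:
```python
from k import *
s=cam('side')
P=lambda x,y,z:onz(s,228+x/8,275+y/8,z)[:2]
def ang(v): return np.degrees(np.arctan2(v[1],v[0])).round(1)
def foam(tall,lows,bots):
    t=[P(*q,.042) for q in tall]; l=[P(*q,.02) for q in lows]; bb=[P(*q,0) for q in bots]
    tc=np.mean(t,0); print('tallc',tc.round(4),'sides',[np.linalg.norm(t[i]-t[(i+1)%4]).round(4) for i in range(4)],[ang(t[(i+1)%4]-t[i]) for i in range(4)])
    lm=np.mean(l,0); print('low end mid',lm.round(4),'lowedge',np.linalg.norm(l[0]-l[1]).round(4),'bot',[x.round(4) for x in bb],ang(bb[1]-bb[0]),np.linalg.norm(bb[1]-bb[0]).round(4),'axis',ang(lm-tc),'d',np.linalg.norm(lm-tc).round(4))
print('L');foam([(112,210),(205,150),(262,208),(172,273)],[(122,90),(35,152)],[(180,338),(265,275)])
print('R');foam([(303,72),(403,70),(403,170),(305,168)],[(543,105),(548,203)],[(308,230),(547,230)])
l=[P(*q,.036) for q in [(322,378),(357,385),(325,495),(288,485)]]; r=[P(*q,.036) for q in [(540,438),(565,440),(538,553),(502,545)]]
a,c=np.mean(l,0),np.mean(r,0); print('cart',a.round(4),c.round(4),((a+c)/2).round(4),ang(c-a),np.linalg.norm(c-a))
```

```text
L
tallc [ 0.4268 -0.1131] sides [np.float64(0.0345), np.float64(0.0273), np.float64(0.0342), np.float64(0.0288)] [np.float64(-2.4), np.float64(-87.8), np.float64(-179.8), np.float64(92.5)]
low end mid [ 0.4263 -0.0539] lowedge 0.0348 bot [array([ 0.4111, -0.1261]), array([ 0.4447, -0.1258])] 0.4 0.0336 axis 90.5 d 0.0592
R
tallc [ 0.4856 -0.1207] sides [np.float64(0.0315), np.float64(0.036), np.float64(0.0301), np.float64(0.0346)] [np.float64(-38.5), np.float64(-129.8), np.float64(138.9), np.float64(52.5)]
low end mid [ 0.5328 -0.1583] lowedge 0.0355 bot [array([ 0.465, -0.122]), array([ 0.5233, -0.1706])] -39.8 0.0759 axis -38.5 d 0.0604
cart [ 0.4144 -0.1941] [ 0.4501 -0.2469] [ 0.4323 -0.2205] -56.0 0.06374320549858829
```

```bash
python3 m.py .491 -.125 .10 51
python3 - <<'E'
from k import *
s=cam('side')
P=lambda x,y,z:onz(s,228+x/8,275+y/8,z)[:2].round(3)
print('blade',P(105,328,.002),P(240,570,.002))
S=lambda x,y,z:onz(s,200+x/3.2,200+y/3.2,z)[:2].round(3)
print(S(55,411,.002),S(131,373,.002),S(184,466,.002),S(104,510,.002),'handle',S(148,480,.01),S(203,597,.01))
E
```

```text
t 18.52 pos [ 0.5535 -0.1321  0.209 ] rot [-1.8e+02 -1.0e-01  3.0e-01] w 0.0797 F [-0.4 -0.7  0.4] | shift [-0.0627 -0.0073  0.1089] turn [ 0.001 -0.003 -0.885]
blade [ 0.395 -0.109] [ 0.379 -0.198]
[ 0.331 -0.099] [ 0.393 -0.11 ] [ 0.379 -0.196] [ 0.316 -0.185] handle [ 0.351 -0.191] [ 0.331 -0.279]
```

Request:
send_rows(
  steps=[
    [[-0.012,-0.001,0.01],[0,0,-0.12],0.06],
    [[-0.024,-0.003,0.025],[0,0,-0.24],0.06],
    [[-0.036,-0.004,0.04],[0,0,-0.36],0.06],
    [[-0.048,-0.006,0.05],[0,0,-0.48],0.06],
    [[-0.0627,-0.0073,0.06],[0,0,-0.6],0.06],
  ],
)

```text
time_s: 18.98
tool_pos: [0.4894, -0.1283, 0.1463]
tool_rot: [-180.0, 0.1, 34.6]
force: [0.2, -0.5, -0.1]
grip_width: 0.0616
```

```bash
python3 m.py .491 -.125 .10 51 -q
```

```text
t 18.98 pos [ 0.4894 -0.1283  0.1463] rot [-1.80e+02  1.00e-01  3.46e+01] w 0.0616 F [ 0.2 -0.5 -0.1] | shift [ 0.0033 -0.0017  0.0462] turn [-0.     0.002 -0.286]
[-18.1   3.8  31.  109.9  -2.   66.9  48.3]
```

Request:
send_rows(
  steps=[
    [[0.001,0,0.01],[0,0,-0.1],0.06],
    [[0.002,-0.001,0.025],[0,0,-0.2],0.06],
    [[0.003,-0.0017,0.046],[0,0,-0.286],0.06],
    [[0.003,-0.0017,0.046],[0,0,-0.286],0.06],
    [[0.003,-0.0017,0.046],[0,0,-0.286],0.06],
  ],
)

```text
time_s: 19.4
tool_pos: [0.4906, -0.1247, 0.1006]
tool_rot: [-179.9, 0.2, 50.6]
force: [0.3, -0.2, 0.1]
grip_width: 0.0605
```

```bash
python3 m.py .491 -.125 .010 51 -q;  python3 - <<'E'
from k import *
crop(cam('side'),228,245,90,90,7,'pics/s17.png')
E
```

```text
t 19.4 pos [ 0.4906 -0.1247  0.1006] rot [-179.9    0.2   50.6] w 0.0605 F [ 0.3 -0.2  0.1] | shift [0.0003 0.0007 0.0906] turn [-0.002  0.003 -0.008]
[-17.1   6.9  30.2 112.6  -3.9  61.6  65.4]
```

View pics/s17.png

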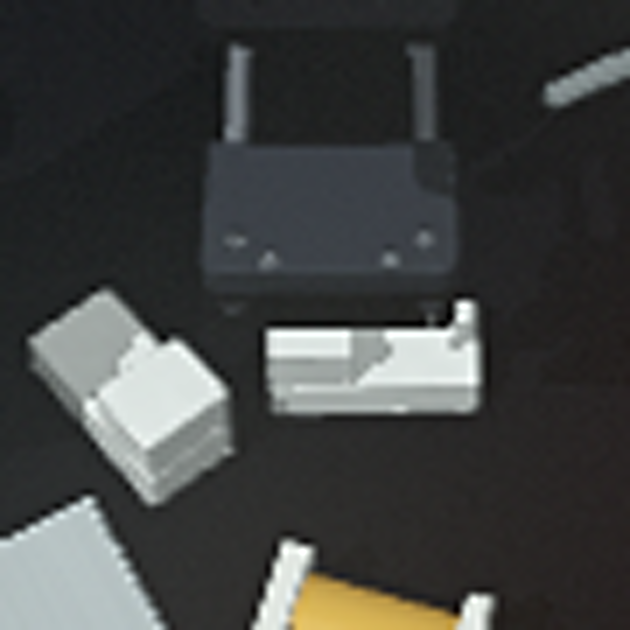

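Request:
send_rows(
  steps=[
    [[0,0.0005,0.02],[0,0,-0.008],0.06],
    [[0,0.0005,0.04],[0,0,-0.008],0.06],
    [[0,0.0007,0.06],[0,0,-0.008],0.06],
    [[0,0.0007,0.078],[0,0,-0.008],0.06],
    [[0,0.0007,0.09],[0,0,-0.008],0.06],
  ],
)

```text
time_s: 19.87
tool_pos: [0.4926, -0.1242, 0.0112]
tool_rot: [180.0, 0.0, 51.2]
force: [-0.6, 0.0, -0.2]
grip_width: 0.0604
```

Request:
send_rows(
  steps=[
    [[0,0,0],[0,0,0],0.04],
    [[0,0,0],[0,0,0],0.02],
    [[0,0,0],[0,0,0],0.02],
    [[0,0,0],[0,0,0],0.02],
    [[0,0,0],[0,0,0],0.02],
  ],
  grip_force=25,
)

```text
time_s: 20.28
tool_pos: [0.4935, -0.1236, 0.0128]
tool_rot: [179.9, -0.1, 51.3]
force: [0.6, 0.5, 1.6]
grip_width: 0.0358
```

Request:
send_rows(
  steps=[
    [[0,0,0],[0,0,0],0.02],
    [[0,0,-0.01],[0,0,0],0.02],
    [[0,0,-0.04],[0,0,0],0.02],
    [[0,0,-0.08],[0,0,0],0.02],
    [[0,0,-0.12],[0,0,0],0.02],
  ],
)

```text
time_s: 20.7
tool_pos: [0.4911, -0.1236, 0.1329]
tool_rot: [-179.9, 0.1, 51.3]
force: [2.1, 1.2, -0.3]
grip_width: 0.0356
```

Run:
```python
from k import *
from m import go
x=w(-.03,0,.3);print(x)
go(x,11.6)
crop(cam('side'),228,215,110,120,5,'pics/s18.png')
```

```text
[0.58573234 0.33681274 0.3       ]
t 20.7 pos [ 0.4911 -0.1236  0.1329] rot [-1.799e+02  1.000e-01  5.130e+01] w 0.0356 F [ 2.1  1.2 -0.3] | shift [ 0.4182 -0.2143 -0.1674] turn [-0.001  0.002  0.693]
```

View pics/s18.png

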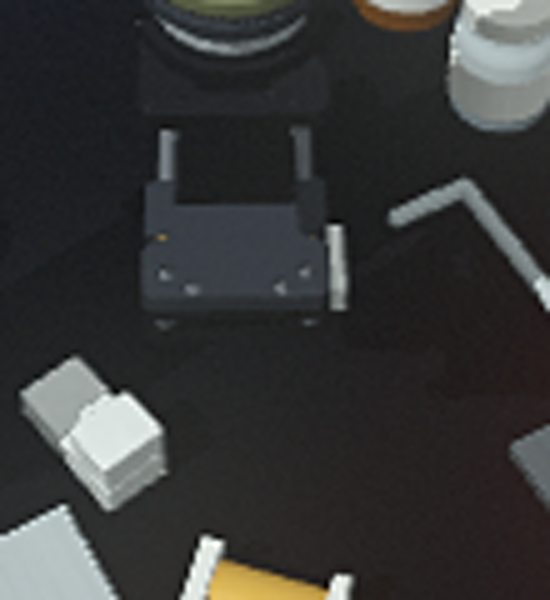

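Run:
```python
from k import *
from m import go
print(w(-.16,0,.27),w(.005,0,.25)); go(w(-.16,0,.28),11.6)
```

```text
[0.61187247 0.20946796 0.27      ] [0.57869461 0.37109788 0.25      ]
t 20.75 pos [ 0.4967 -0.1248  0.1416] rot [179.5  -0.4  51.3] w 0.0358 F [ 3.3 -0.9  4. ] | shift [ 0.3338 -0.1179 -0.1372] turn [ 0.007 -0.01   0.692]
```

Request:
send_rows(
  steps=[
    [[0.02,-0.005,-0.03],[0,0,0.07],0.02],
    [[0.045,-0.015,-0.06],[0,0,0.14],0.02],
    [[0.075,-0.025,-0.09],[0,0,0.21],0.02],
    [[0.11,-0.038,-0.11],[0,0,0.28],0.02],
    [[0.145,-0.05,-0.13],[0,0,0.35],0.02],
  ],
)

```text
time_s: 21.17
tool_pos: [0.5434, 0.0193, 0.2629]
tool_rot: [180.0, -0.2, 31.0]
force: [1.0, -0.7, -0.3]
grip_width: 0.0361
```

Run:
```python
from k import *
from m import go
go(w(-.1,0,.28),11.6)
```

```text
t 21.17 pos [0.5434 0.0193 0.2629] rot [180.   -0.2  31. ] w 0.0361 F [ 1.  -0.7 -0.3] | shift [ 0.1766 -0.1843 -0.0167] turn [ 0.    -0.003  0.338]
```

Request:
send_rows(
  steps=[
    [[0.026,-0.027,-0.01],[0,0,0.07],0.02],
    [[0.053,-0.055,-0.015],[0,0,0.14],0.02],
    [[0.08,-0.083,-0.017],[0,0,0.21],0.02],
    [[0.106,-0.11,-0.017],[0,0,0.28],0.02],
    [[0.133,-0.138,-0.017],[0,0,0.338],0.02],
  ],
)

```text
time_s: 21.58
tool_pos: [0.5851, 0.207, 0.2782]
tool_rot: [-180.0, -0.1, 11.7]
force: [0.1, -0.8, -0.5]
grip_width: 0.0359
```

Run:
```python
from k import *
from m import go
go(w(.005,0,.26),11.6)
```

```text
t 21.58 pos [0.5851 0.207  0.2782] rot [-1.80e+02 -1.00e-01  1.17e+01] w 0.0359 F [ 0.1 -0.8 -0.5] | shift [ 0.0269 -0.162   0.0182] turn [-0.    -0.001  0.002]
```

Request:
send_rows(
  steps=[
    [[0.007,-0.035,0],[0,0,0],0.02],
    [[0.014,-0.07,0],[0,0,0],0.02],
    [[0.021,-0.105,0.005],[0,0,0],0.02],
    [[0.027,-0.14,0.01],[0,0,0],0.02],
    [[0.027,-0.162,0.018],[0,0,0],0.02],
  ],
)

```text
time_s: 22.0
tool_pos: [0.5769, 0.3745, 0.2594]
tool_rot: [-179.9, -0.1, 12.1]
force: [-0.7, 0.8, -0.5]
grip_width: 0.0357
```

Run:
```python
from k import *
from m import go
go(w(.005,0,.17),11.6)
print(b(env.get_obs()['tool_pos']))
crop(cam('side'),120,40,200,160,4,'pics/s19.png')
```

```text
t 22.0 pos [0.5769 0.3745 0.2594] rot [-1.799e+02 -1.000e-01  1.210e+01] w 0.0357 F [-0.7  0.8 -0.5] | shift [0.0009 0.0039 0.0894] turn [-0.002 -0.001  0.009]
[0.0087 0.001  0.2594]
```

View pics/s19.png

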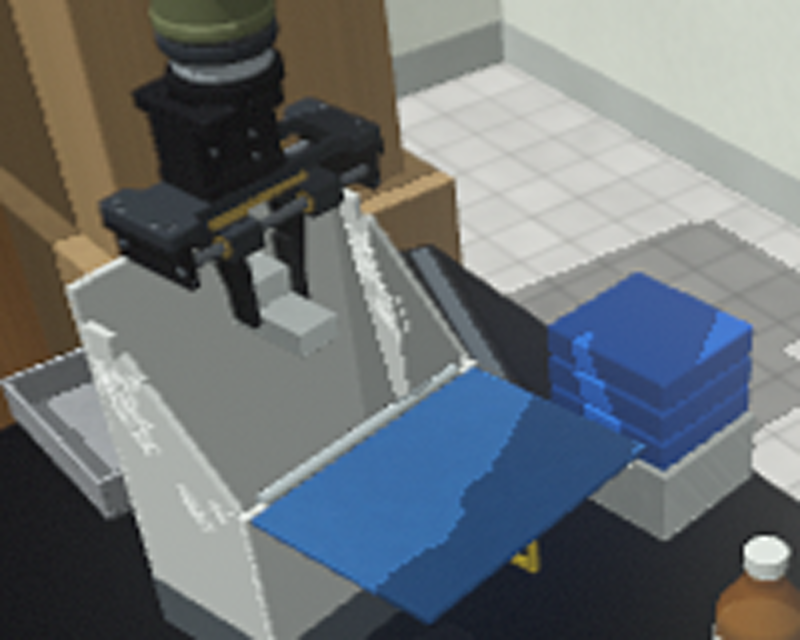

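Request:
send_rows(
  steps=[
    [[0,0.004,0.02],[0,0,0.005],0.02],
    [[0,0.005,0.04],[0,0,0.008],0.02],
    [[0,0.005,0.06],[0,0,0.008],0.02],
    [[0,0.005,0.075],[0,0,0.008],0.02],
    [[0,0.005,0.075],[0,0,0.008],0.02],
  ],
)

```text
time_s: 22.47
tool_pos: [0.577, 0.3631, 0.1804]
tool_rot: [179.8, 0.3, 11.4]
force: [0.4, -0.1, -0.1]
grip_width: 0.0359
```

Request:
send_rows(
  steps=[
    [[0,0,0],[0,0,0],0.05],
    [[0,0,0],[0,0,0],0.05],
    [[0,0,0],[0,0,0],0.05],
    [[0,0,0],[0,0,0],0.05],
    [[0,0,-0.02],[0,0,0],0.05],
  ],
)

```text
time_s: 22.88
tool_pos: [0.5774, 0.3638, 0.2013]
tool_rot: [179.9, 0.3, 11.5]
force: [-1.0, -0.0, -1.4]
grip_width: 0.0494
```

Request:
send_rows(
  steps=[
    [[0,0,-0.03],[0,0,0],0.05],
    [[0,0,-0.06],[0,0,0],0.05],
    [[0,0.03,-0.07],[0,0,0],0.05],
    [[0,0.07,-0.07],[0,0,0],0.05],
    [[0,0.11,-0.07],[0,0,0],0.05],
  ],
)

```text
time_s: 23.3
tool_pos: [0.6015, 0.2574, 0.2767]
tool_rot: [-179.9, -0.2, 11.7]
force: [1.4, -1.3, -0.2]
grip_width: 0.0499
```

Run:
```python
from k import *
from m import go
go([.4268,-.097,.15],0)
crop(cam('side'),120,40,200,160,4,'pics/s20.png')
crop(cam('top'),100,140,200,160,4,'pics/t20.png')
crop(cam('side'),210,260,120,130,5,'pics/s21.png')
```

```text
t 23.3 pos [0.6015 0.2574 0.2767] rot [-179.9   -0.2   11.7] w 0.0499 F [ 1.4 -1.3 -0.2] | shift [-0.2432  0.3119  0.1253] turn [-0.002 -0.004  0.203]
```

View pics/t20.png

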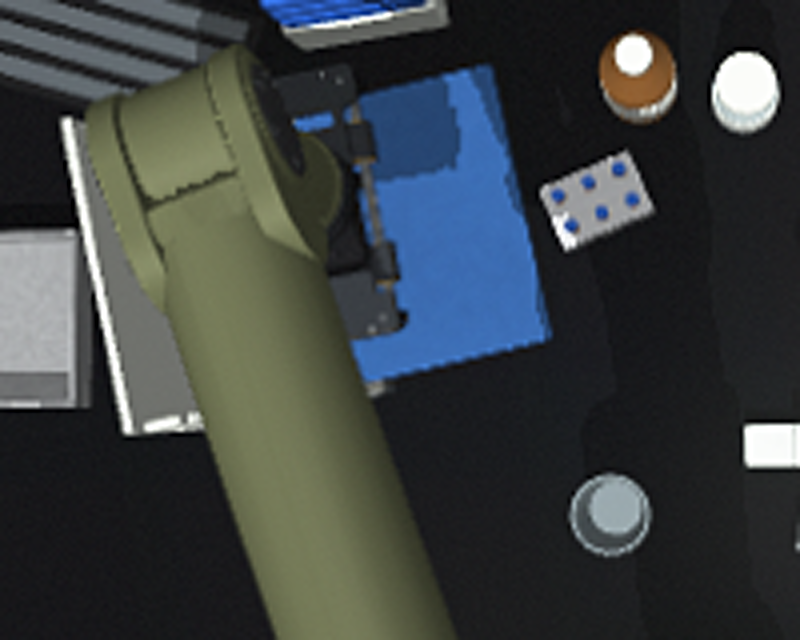

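View pics/s21.png

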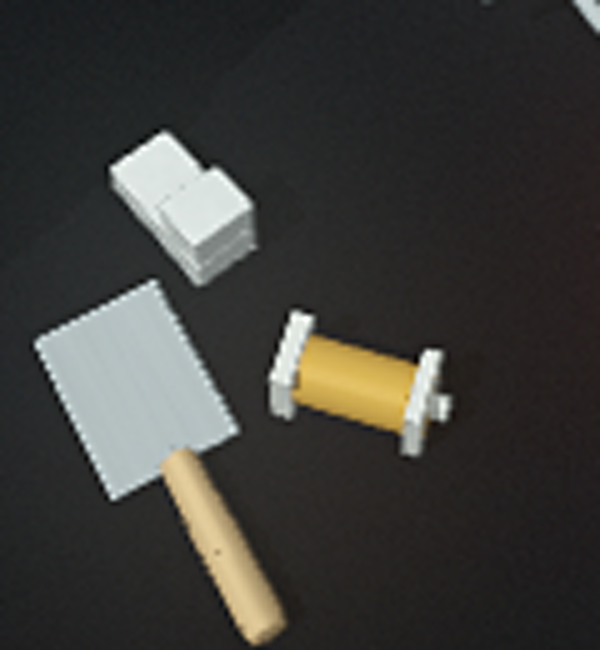

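Run:
```python
from k import *
t=cam('top')
g=cv2.cvtColor(t['pixels'],cv2.COLOR_RGB2HSV)
sub=np.zeros(g.shape[:2],np.uint8); sub[225:275,275:360]=1
white=((g[...,2]>150)&(g[...,1]<60)).astype(np.uint8)*sub
n,l,st,ce=cv2.connectedComponentsWithStats(white)
for i in range(1,n):
    if st[i,4]>30:
        r=cv2.minAreaRect(np.argwhere(l==i)[:,::-1].astype(np.float32)); print('white',st[i],r,onz(t,*r[0],.03))
am=cv2.inRange(g,(12,100,100),(28,255,255))*sub
n,l,st,ce=cv2.connectedComponentsWithStats(am)
for i in range(1,n):
    if st[i,4]>30: print('amber',st[i],ce[i],onz(t,*ce[i],.034))
crop(t,270,220,100,70,8,'pics/t21.png')
```

```text
white [336 240   8   9  31] ((340.2837829589844, 243.7973175048828), (9.997297286987305, 3.719923973083496), 54.46232223510742) [ 0.44714603 -0.24967684  0.03      ]
white [286 246  21  11 229] ((296.0, 251.0), (10.0, 20.0), 90.0) [ 0.42442119 -0.08839212  0.03      ]
white [322 249   8  10  34] ((325.1348571777344, 253.9157257080078), (9.963979721069336, 3.285993814468384), 57.9946174621582) [ 0.41177215 -0.19363441  0.03      ]
white [300 260  26  15 325] ((312.5, 267.0), (14.0, 25.0), 90.0) [ 0.36565492 -0.14682672  0.03      ]
amber [325 242  16  15 128] [332.5078125 248.7265625] [ 0.43004143 -0.22032589  0.034     ]
amber [325 271  24   4  35] [337.37142857 272.74285714] [ 0.34328208 -0.23591867  0.034     ]
```

View pics/t21.png

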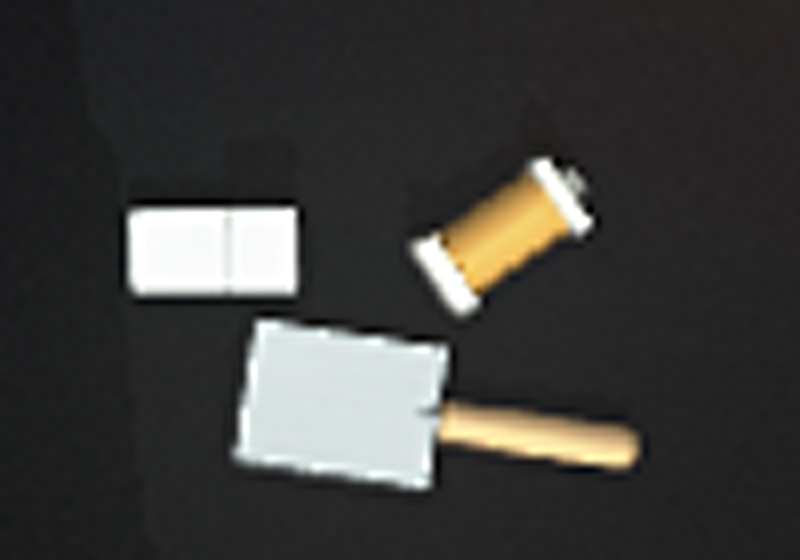

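Request:
send_rows(
  steps=[
    [[-0.02,0.03,0],[0,0,0.04],0.05],
    [[-0.043,0.06,0],[0,0,0.08],0.05],
    [[-0.066,0.092,0],[0,0,0.12],0.05],
    [[-0.09,0.124,0.01],[0,0,0.16],0.05],
    [[-0.115,0.156,0.02],[0,0,0.2],0.05],
  ],
)

```text
time_s: 23.92
tool_pos: [0.5189, 0.082, 0.2548]
tool_rot: [-179.9, -0.1, 0.1]
force: [0.7, -0.4, 0.3]
grip_width: 0.0504
```

```bash
python3 m.py .4257 -.096 .12 0 -q
```

```text
t 23.92 pos [0.5189 0.082  0.2548] rot [-1.799e+02 -1.000e-01  1.000e-01] w 0.0504 F [ 0.7 -0.4  0.3] | shift [-0.0937  0.1781  0.1344] turn [-0.001 -0.002  0.002]
[-34.1   1.8  22.9  98.9  -0.8  79.3 -11. ]
```

Request:
send_rows(
  steps=[
    [[-0.017,0.032,0.015],[0,0,0],0.05],
    [[-0.034,0.065,0.035],[0,0,0],0.05],
    [[-0.05,0.095,0.055],[0,0,0],0.05],
    [[-0.067,0.127,0.08],[0,0,0],0.05],
    [[-0.083,0.158,0.105],[0,0,0],0.05],
  ],
)

```text
time_s: 24.33
tool_pos: [0.4377, -0.0736, 0.1513]
tool_rot: [-179.9, -0.2, 0.2]
force: [0.3, -0.5, 0.2]
grip_width: 0.0501
```

```bash
python3 m.py .4257 -.096 .10 0 -q
```

```text
t 24.33 pos [ 0.4377 -0.0736  0.1513] rot [-179.9   -0.2    0.2] w 0.0501 F [ 0.3 -0.5  0.2] | shift [-0.0122  0.0224  0.0513] turn [-0.001 -0.003  0.003]
[-26.1  -5.9  30.8 117.4   3.2  67.6   3.6]
```

Request:
send_rows(
  steps=[
    [[-0.004,0.008,0.015],[0,0,0],0.05],
    [[-0.008,0.016,0.03],[0,0,0],0.05],
    [[-0.012,0.0224,0.05],[0,0,0],0.05],
    [[-0.012,0.0224,0.05],[0,0,0],0.05],
    [[-0.012,0.0224,0.05],[0,0,0],0.05],
  ],
)

```text
time_s: 24.75
tool_pos: [0.4256, -0.0953, 0.1013]
tool_rot: [-180.0, 0.1, 0.1]
force: [0.3, -0.4, 0.4]
grip_width: 0.05
```

```bash
python3 m.py .4257 -.096 .011 0 -q
```

```text
t 24.75 pos [ 0.4256 -0.0953  0.1013] rot [-1.8e+02  1.0e-01  1.0e-01] w 0.05 F [ 0.3 -0.4  0.4] | shift [0.0002 0.0007 0.0903] turn [-0.     0.001  0.001]
[-24.6  -3.4  33.2 121.5   2.1  61.4   7.6]
```

Request:
send_rows(
  steps=[
    [[0,0,0.02],[0,0,0],0.05],
    [[0,0.0005,0.04],[0,0,0],0.05],
    [[0,0.0007,0.06],[0,0,0],0.05],
    [[0,0.0007,0.078],[0,0,0],0.05],
    [[0,0.0007,0.089],[0,0,0],0.05],
  ],
)

```text
time_s: 25.17
tool_pos: [0.4268, -0.0956, 0.0122]
tool_rot: [-180.0, -0.0, 0.2]
force: [0.6, 0.4, -0.3]
grip_width: 0.05
```

Request:
send_rows(
  steps=[
    [[0,0,0],[0,0,0],0.04],
    [[0,0,0],[0,0,0],0.02],
    [[0,0,0],[0,0,0],0.02],
    [[0,0,0],[0,0,0],0.02],
    [[0,0,0],[0,0,0],0.02],
  ],
  grip_force=25,
)

```text
time_s: 25.58
tool_pos: [0.4273, -0.0967, 0.0137]
tool_rot: [-180.0, -0.2, 0.0]
force: [0.5, 1.0, 4.1]
grip_width: 0.0355
```

Request:
send_rows(
  steps=[
    [[0,0,0],[0,0,0],0.02],
    [[0,0,-0.01],[0,0,0],0.02],
    [[0,0,-0.04],[0,0,0],0.02],
    [[0,0,-0.08],[0,0,0],0.02],
    [[0,0,-0.12],[0,0,0],0.02],
  ],
)

```text
time_s: 26.0
tool_pos: [0.4242, -0.0978, 0.1337]
tool_rot: [180.0, 0.1, -0.1]
force: [1.0, 1.3, -0.6]
grip_width: 0.0359
```

Run:
```python
from k import *
from m import go
go(w(-.2,0,.28),11.6)
crop(cam('side'),208,215,130,150,4,'pics/s22.png')
```

```text
t 26.0 pos [ 0.4242 -0.0978  0.1337] rot [ 1.8e+02  1.0e-01 -1.0e-01] w 0.0359 F [ 1.   1.3 -0.6] | shift [ 0.1951 -0.2681 -0.1469] turn [ 0.001  0.002 -0.204]
```

View pics/s22.png

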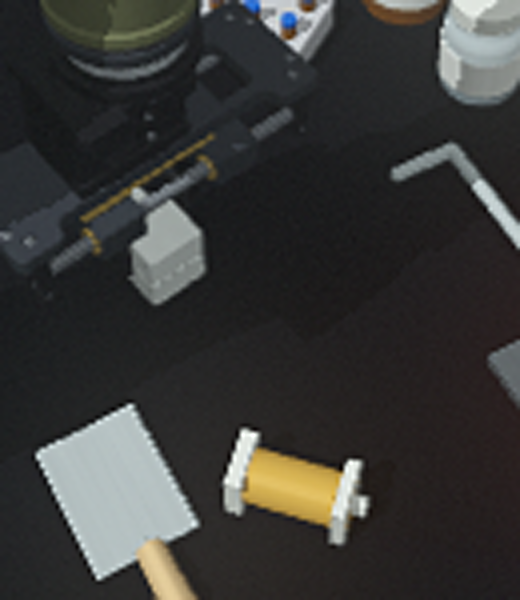

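Request:
send_rows(
  steps=[
    [[0.018,-0.02,-0.03],[0,0,-0.04],0.02],
    [[0.038,-0.045,-0.06],[0,0,-0.08],0.02],
    [[0.06,-0.075,-0.09],[0,0,-0.12],0.02],
    [[0.083,-0.105,-0.12],[0,0,-0.16],0.02],
    [[0.107,-0.14,-0.145],[0,0,-0.204],0.02],
  ],
)

```text
time_s: 26.47
tool_pos: [0.5224, 0.0275, 0.2683]
tool_rot: [180.0, -0.1, 11.7]
force: [1.4, -0.7, 0.1]
grip_width: 0.0359
```

Run:
```python
from k import *
from m import go
go(w(-.1,0,.28),11.6)
```

```text
t 26.47 pos [0.5224 0.0275 0.2683] rot [ 1.80e+02 -1.00e-01  1.17e+01] w 0.0359 F [ 1.4 -0.7  0.1] | shift [ 0.1246 -0.22   -0.0115] turn [ 0.    -0.002  0.002]
```

Request:
send_rows(
  steps=[
    [[0.02,-0.035,-0.006],[0,0,0],0.02],
    [[0.04,-0.07,-0.012],[0,0,0],0.02],
    [[0.06,-0.106,-0.012],[0,0,0],0.02],
    [[0.08,-0.14,-0.012],[0,0,0],0.02],
    [[0.1,-0.177,-0.012],[0,0,0],0.02],
  ],
)

```text
time_s: 26.88
tool_pos: [0.584, 0.2214, 0.2782]
tool_rot: [180.0, -0.0, 11.6]
force: [1.6, 0.6, 0.1]
grip_width: 0.0361
```

Run:
```python
from k import *
from m import go
go(w(-.008,0,.25),11.6)
```

```text
t 26.88 pos [0.584  0.2214 0.2782] rot [180.   -0.   11.6] w 0.0361 F [1.6 0.6 0.1] | shift [ 0.0249 -0.1347  0.0282] turn [ 0.001 -0.001  0.   ]
```

Request:
send_rows(
  steps=[
    [[0.0,-0.03,0],[0,0,0],0.02],
    [[-0.005,-0.06,0],[0,0,0],0.02],
    [[-0.01,-0.095,0.005],[0,0,0],0.02],
    [[-0.015,-0.125,0.01],[0,0,0],0.02],
    [[-0.015,-0.135,0.02],[0,0,0],0.02],
  ],
)

```text
time_s: 27.3
tool_pos: [0.5384, 0.3562, 0.2584]
tool_rot: [-179.8, -0.0, 12.1]
force: [-0.3, 0.8, -0.3]
grip_width: 0.0357
```

Request:
send_rows(
  steps=[
    [[0,0,0.01],[0,0,0],0.02],
    [[0,0,0.02],[0,0,0],0.02],
    [[0,0,0.028],[0,0,0],0.02],
    [[0,0,0.028],[0,0,0],0.02],
    [[0,0,0.028],[0,0,0],0.02],
  ],
)

```text
time_s: 27.72
tool_pos: [0.5424, 0.3473, 0.2289]
tool_rot: [179.9, 0.0, 11.5]
force: [0.6, -0.1, 0.4]
grip_width: 0.0357
```

Run:
```python
from k import *
print(b(env.get_obs()['tool_pos']))
crop(cam('side'),120,40,200,160,4,'pics/s23.png')
```

```text
[-0.011   0.0403  0.2289]
```

View pics/s23.png

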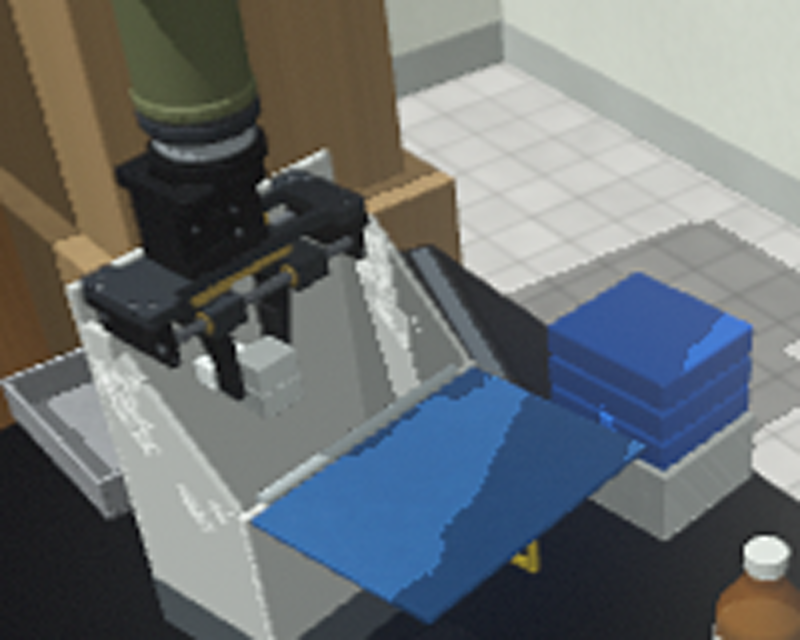

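Foam held inside the mouth (crop ~250,360). Release and back out.

Request:
send_rows(
  steps=[
    [[0,0,0],[0,0,0],0.055],
    [[0,0,0],[0,0,0],0.055],
    [[0,0,0],[0,0,0],0.055],
    [[0,0,0],[0,0,0],0.055],
    [[0,0,-0.02],[0,0,0],0.055],
  ],
)

```text
time_s: 28.18
tool_pos: [0.5398, 0.3487, 0.2456]
tool_rot: [179.8, 0.4, 11.7]
force: [-0.4, 0.9, -0.9]
grip_width: 0.0537
```

Request:
send_rows(
  steps=[
    [[0,0.005,-0.02],[0,0,0],0.055],
    [[0,0.035,-0.03],[0,0,0],0.055],
    [[0.01,0.07,-0.03],[0,0,0],0.055],
    [[0.02,0.11,-0.03],[0,0,0],0.055],
    [[0.03,0.15,-0.03],[0,0,0],0.055],
  ],
)

```text
time_s: 28.6
tool_pos: [0.6019, 0.2083, 0.2802]
tool_rot: [-180.0, -0.1, 11.8]
force: [0.8, 0.3, -0.8]
grip_width: 0.055
```

```bash
python3 m.py .431 -.2205 .15 34 -q
python3 - <<'E'
from k import *
crop(cam('side'),120,40,280,220,2.8,'pics/s24.png')
E
```

```text
t 28.6 pos [0.6019 0.2083 0.2802] rot [-1.80e+02 -1.00e-01  1.18e+01] w 0.055 F [ 0.8  0.3 -0.8] | shift [-0.2552  0.3848  0.1296] turn [-0.    -0.002 -0.387]
[-38.5  15.9  21.6  80.9  -5.9  84.1  -5.3]
```

View pics/s24.png

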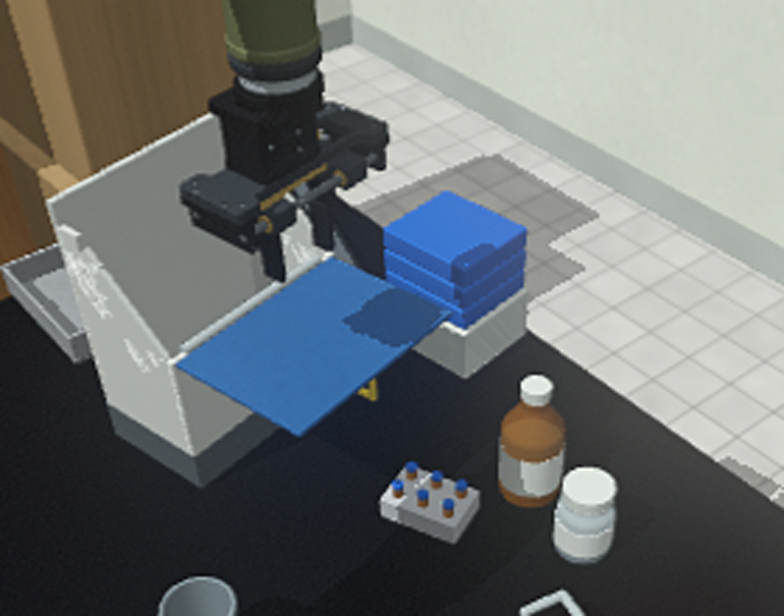

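Request:
send_rows(
  steps=[
    [[-0.021,0.032,0],[0,0,-0.08],0.055],
    [[-0.042,0.064,0],[0,0,-0.16],0.055],
    [[-0.064,0.096,0],[0,0,-0.24],0.055],
    [[-0.085,0.128,0.005],[0,0,-0.32],0.055],
    [[-0.106,0.16,0.015],[0,0,-0.387],0.055],
  ],
)

```text
time_s: 29.07
tool_pos: [0.53, 0.0293, 0.2656]
tool_rot: [179.9, -0.2, 34.1]
force: [0.9, -1.1, -0.4]
grip_width: 0.055
```

```bash
python3 m.py .431 -.2205 .15 34 -q
```

```text
t 29.07 pos [0.53   0.0293 0.2656] rot [179.9  -0.2  34.1] w 0.055 F [ 0.9 -1.1 -0.4] | shift [-0.2223  0.1513  0.1151] turn [ 0.001 -0.003  0.002]
[-30.    2.2  24.9  97.3  -1.   80.5  29.1]
```

Request:
send_rows(
  steps=[
    [[-0.032,0.022,0.01],[0,0,0],0.055],
    [[-0.064,0.043,0.025],[0,0,0],0.055],
    [[-0.095,0.065,0.04],[0,0,0],0.055],
    [[-0.127,0.087,0.055],[0,0,0],0.055],
    [[-0.158,0.108,0.07],[0,0,0],0.055],
  ],
)

```text
time_s: 29.48
tool_pos: [0.4582, -0.1486, 0.1942]
tool_rot: [180.0, -0.1, 33.9]
force: [0.9, 0.2, -1.0]
grip_width: 0.0551
```

```bash
python3 m.py .431 -.2205 .12 34 -q
```

```text
t 29.48 pos [ 0.4582 -0.1486  0.1942] rot [ 1.80e+02 -1.00e-01  3.39e+01] w 0.0551 F [ 0.9  0.2 -1. ] | shift [-0.0628  0.0445  0.0741] turn [ 0.001 -0.002 -0.002]
[-20.3  -2.7  34.5 109.7   1.6  72.5  47.6]
```

Request:
send_rows(
  steps=[
    [[-0.018,0.013,0.02],[0,0,0],0.055],
    [[-0.036,0.026,0.04],[0,0,0],0.055],
    [[-0.054,0.038,0.06],[0,0,0],0.055],
    [[-0.063,0.0445,0.074],[0,0,0],0.055],
    [[-0.063,0.0445,0.074],[0,0,0],0.055],
  ],
)

```text
time_s: 29.9
tool_pos: [0.4283, -0.221, 0.1181]
tool_rot: [-179.8, 0.2, 33.6]
force: [-0.0, 0.4, 0.2]
grip_width: 0.0547
```

```bash
python3 m.py .431 -.2205 .006 34 -q;python3 - <<'E'
from k import *
crop(cam('side'),228,275,100,100,6,'pics/s25.png')
E
```

```text
t 29.9 pos [ 0.4283 -0.221   0.1181] rot [-179.8    0.2   33.6] w 0.0547 F [-0.   0.4  0.2] | shift [0.0029 0.0014 0.1121] turn [-0.003  0.004 -0.007]
[-15.    2.4  40.3 114.9  -1.6  63.6  59.5]
```

View pics/s25.png

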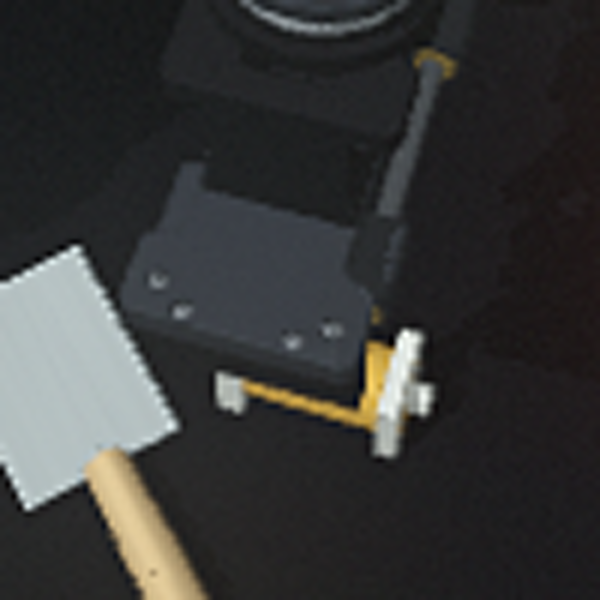

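Request:
send_rows(
  steps=[
    [[0.0015,0.0005,0.02],[0,0,-0.004],0.055],
    [[0.002,0.001,0.045],[0,0,-0.007],0.055],
    [[0.002,0.001,0.065],[0,0,-0.007],0.055],
    [[0.002,0.001,0.08],[0,0,-0.007],0.055],
    [[0.002,0.001,0.09],[0,0,-0.007],0.055],
  ],
)

```text
time_s: 30.37
tool_pos: [0.4348, -0.217, 0.0299]
tool_rot: [-180.0, -0.0, 34.4]
force: [0.5, -0.3, 0.9]
grip_width: 0.055
```

```bash
python3 m.py .431 -.2205 .006 34 -q
```

```text
t 30.37 pos [ 0.4348 -0.217   0.0299] rot [-180.    -0.    34.4] w 0.055 F [ 0.5 -0.3  0.9] | shift [-0.0051  0.0008  0.0239] turn [-0.001 -0.001  0.007]
[-13.1  11.1  39.6 119.1  -8.9  52.7  65.9]
```

Request:
send_rows(
  steps=[
    [[-0.003,0,0.006],[0,0,0],0.055],
    [[-0.004,0,0.012],[0,0,0],0.055],
    [[-0.004,0,0.018],[0,0,0],0.055],
    [[-0.004,0,0.022],[0,0,0],0.055],
    [[-0.004,0,0.022],[0,0,0],0.055],
  ],
)

```text
time_s: 30.78
tool_pos: [0.4304, -0.2208, 0.0081]
tool_rot: [-180.0, 0.0, 34.3]
force: [-0.9, 1.1, 0.3]
grip_width: 0.055
```

Request:
send_rows(
  steps=[
    [[0,0,0],[0,0,0],0.04],
    [[0,0,0],[0,0,0],0.02],
    [[0,0,0],[0,0,0],0.02],
    [[0,0,0],[0,0,0],0.02],
    [[0,0,0],[0,0,0],0.02],
  ],
  grip_force=25,
)

```text
time_s: 31.2
tool_pos: [0.4307, -0.221, 0.0086]
tool_rot: [180.0, -0.0, 34.3]
force: [0.6, -0.5, 1.9]
grip_width: 0.0318
```

Request:
send_rows(
  steps=[
    [[0,0,0],[0,0,0],0.02],
    [[0,0,-0.01],[0,0,0],0.02],
    [[0,0,-0.04],[0,0,0],0.02],
    [[0,0,-0.08],[0,0,0],0.02],
    [[0,0,-0.12],[0,0,0],0.02],
  ],
)

```text
time_s: 31.62
tool_pos: [0.4291, -0.2211, 0.1296]
tool_rot: [-179.9, 0.1, 34.2]
force: [2.0, 0.6, 0.1]
grip_width: 0.0314
```

Run:
```python
from k import *
from m import go
go(w(-.2,0,.28),11.6)
crop(cam('side'),208,215,150,150,4,'pics/s26.png')
```

```text
t 31.62 pos [ 0.4291 -0.2211  0.1296] rot [-1.799e+02  1.000e-01  3.420e+01] w 0.0314 F [2.  0.6 0.1] | shift [ 0.3776 -0.2166 -0.151 ] turn [-0.001  0.002  0.395]
```

View pics/s26.png

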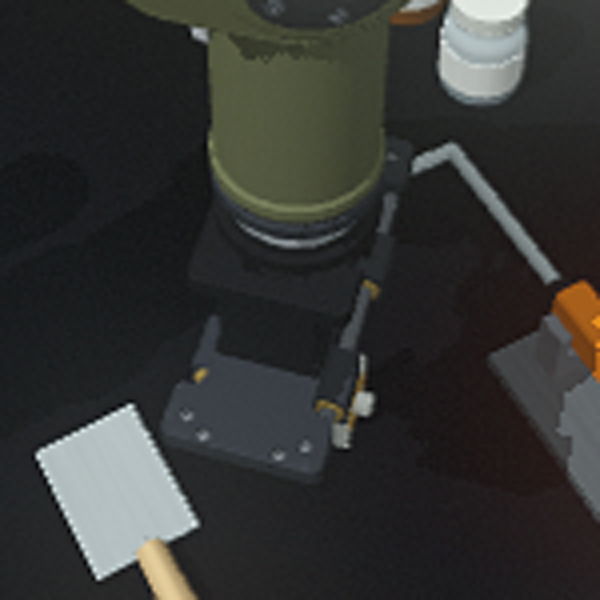

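Held (31.4 mm width). Carry it over.

Request:
send_rows(
  steps=[
    [[0.025,-0.014,-0.03],[0,0,0.07],0.02],
    [[0.055,-0.03,-0.06],[0,0,0.14],0.02],
    [[0.088,-0.05,-0.09],[0,0,0.21],0.02],
    [[0.121,-0.07,-0.12],[0,0,0.28],0.02],
    [[0.154,-0.088,-0.145],[0,0,0.35],0.02],
  ],
)

```text
time_s: 32.08
tool_pos: [0.5004, -0.0765, 0.2636]
tool_rot: [-180.0, -0.1, 13.9]
force: [0.7, -1.2, -0.1]
grip_width: 0.031
```

Run:
```python
from k import *
from m import go
go(w(-.2,-.02,.28),11.6)
```

```text
t 32.08 pos [ 0.5004 -0.0765  0.2636] rot [-1.80e+02 -1.00e-01  1.39e+01] w 0.031 F [ 0.7 -1.2 -0.1] | shift [ 0.1955 -0.2098 -0.016 ] turn [-0.    -0.002  0.041]
```

Request:
send_rows(
  steps=[
    [[0.026,-0.028,-0.005],[0,0,0.04],0.02],
    [[0.052,-0.056,-0.01],[0,0,0.04],0.02],
    [[0.078,-0.084,-0.016],[0,0,0.04],0.02],
    [[0.104,-0.112,-0.016],[0,0,0.04],0.02],
    [[0.13,-0.14,-0.016],[0,0,0.04],0.02],
  ],
)

```text
time_s: 32.5
tool_pos: [0.5926, 0.0918, 0.2783]
tool_rot: [180.0, -0.1, 11.9]
force: [0.5, -1.1, -0.1]
grip_width: 0.0315
```

Run:
```python
from k import *
from m import go
go(w(-.12,-.03,.28),11.6)
```

```text
t 32.5 pos [0.5926 0.0918 0.2783] rot [ 1.80e+02 -1.00e-01  1.19e+01] w 0.0315 F [ 0.5 -1.1 -0.1] | shift [ 0.0733 -0.1511 -0.0016] turn [ 0.    -0.002  0.005]
```

Request:
send_rows(
  steps=[
    [[0.015,-0.03,0],[0,0,0.005],0.02],
    [[0.03,-0.06,0],[0,0,0.005],0.02],
    [[0.045,-0.09,0],[0,0,0.005],0.02],
    [[0.06,-0.12,0],[0,0,0.005],0.02],
    [[0.073,-0.151,0],[0,0,0.005],0.02],
  ],
)

```text
time_s: 32.92
tool_pos: [0.6325, 0.2541, 0.2775]
tool_rot: [180.0, -0.0, 11.6]
force: [0.9, -0.2, -0.3]
grip_width: 0.0309
```

Run:
```python
from k import *
from m import go
go(w(-.008,-.04,.26),11.6)
```

```text
t 32.92 pos [0.6325 0.2541 0.2775] rot [180.   -0.   11.6] w 0.0309 F [ 0.9 -0.2 -0.3] | shift [ 0.0107 -0.1124  0.0175] turn [ 0.001 -0.    -0.   ]
```

Request:
send_rows(
  steps=[
    [[0.003,-0.03,0],[0,0,0],0.02],
    [[0.006,-0.06,0],[0,0,0],0.02],
    [[0.01,-0.09,0.01],[0,0,0],0.02],
    [[0.01,-0.112,0.02],[0,0,0],0.02],
    [[0.01,-0.112,0.03],[0,0,0],0.02],
  ],
)

```text
time_s: 33.33
tool_pos: [0.6161, 0.3725, 0.2462]
tool_rot: [-179.8, 0.1, 12.1]
force: [-1.0, 0.8, -1.0]
grip_width: 0.0315
```

Request:
send_rows(
  steps=[
    [[0,0,0.01],[0,0,0],0.02],
    [[0,0,0.017],[0,0,0],0.02],
    [[0,0,0.017],[0,0,0],0.02],
    [[0,0,0.017],[0,0,0],0.02],
    [[0,0,0.017],[0,0,0],0.02],
  ],
)

```text
time_s: 33.75
tool_pos: [0.6203, 0.3635, 0.2311]
tool_rot: [-180.0, -0.1, 11.5]
force: [-2.0, 0.2, -0.1]
grip_width: 0.0316
```

Run:
```python
from k import *
print(b(env.get_obs()['tool_pos']))
crop(cam('side'),120,40,200,160,4,'pics/s27.png')
```

```text
[-0.0108 -0.0392  0.2311]
```

View pics/s27.png

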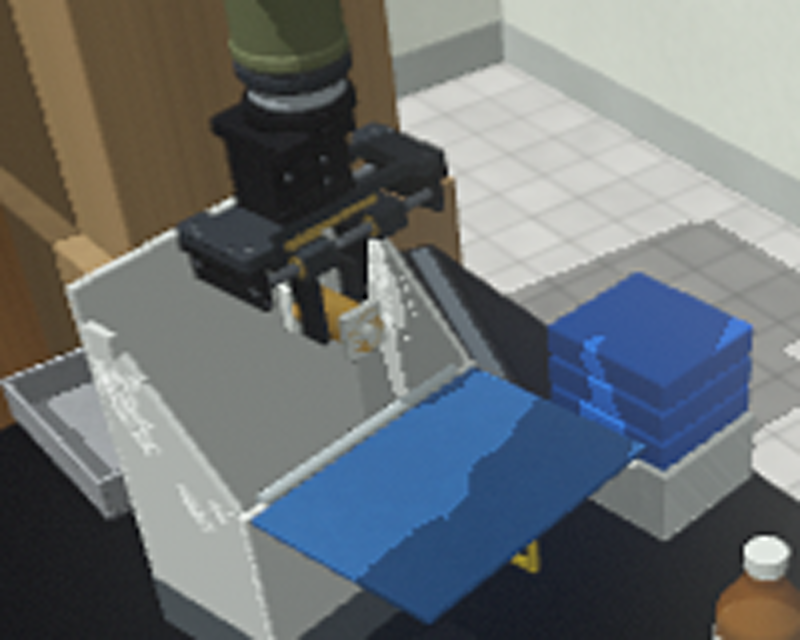

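Cartridge held well inside the mouth. Release, rise, retreat.

Request:
send_rows(
  steps=[
    [[0,0,0],[0,0,0],0.055],
    [[0,0,0],[0,0,0],0.055],
    [[0,0,0],[0,0,0],0.055],
    [[0,0,0],[0,0,0],0.055],
    [[0,0,-0.02],[0,0,0],0.055],
  ],
)

```text
time_s: 34.22
tool_pos: [0.6175, 0.364, 0.2458]
tool_rot: [179.9, 0.4, 11.6]
force: [0.2, 0.8, -1.5]
grip_width: 0.0526
```

Request:
send_rows(
  steps=[
    [[0,0.005,-0.02],[0,0,0],0.055],
    [[0,0.035,-0.03],[0,0,0],0.055],
    [[0,0.07,-0.03],[0,0,0],0.055],
    [[-0.02,0.11,-0.03],[0,0,0],0.055],
    [[-0.03,0.15,-0.03],[0,0,0],0.055],
  ],
)

```text
time_s: 34.63
tool_pos: [0.6197, 0.2138, 0.2801]
tool_rot: [-180.0, 0.0, 11.7]
force: [0.5, -0.3, 0.4]
grip_width: 0.055
```

Request:
send_rows(
  steps=[
    [[-0.01,0.035,0],[0,0,0],0.055],
    [[-0.02,0.07,0],[0,0,0],0.055],
    [[-0.03,0.11,0],[0,0,0],0.055],
    [[-0.04,0.15,0],[0,0,0],0.055],
    [[-0.05,0.19,0],[0,0,0],0.055],
  ],
)

```text
time_s: 35.05
tool_pos: [0.6094, 0.0164, 0.2805]
tool_rot: [-180.0, -0.1, 11.7]
force: [1.0, 1.2, -0.5]
grip_width: 0.0549
```

Run:
```python
from k import *
s=cam('side');t=cam('top')
cv2.imwrite('pics/s28.png',s['pixels'][:,:,::-1]); cv2.imwrite('pics/t28.png',t['pixels'][:,:,::-1])
crop(t,110,150,110,110,6,'pics/t29.png')
```

```text
(no output)
```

View pics/s28.png

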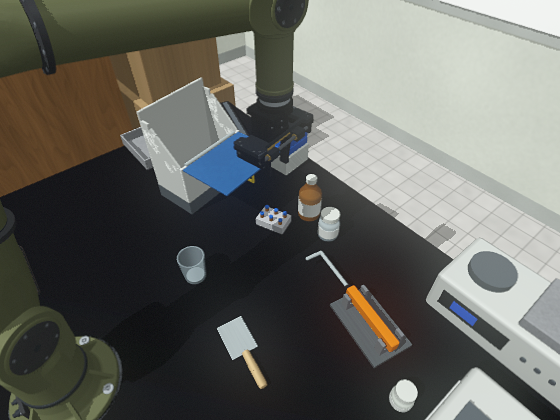

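View pics/t28.png

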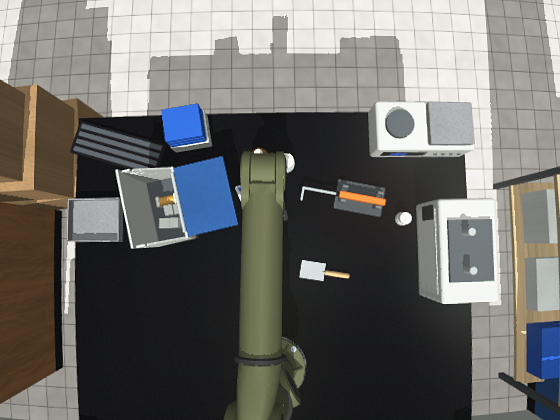

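View pics/t29.png

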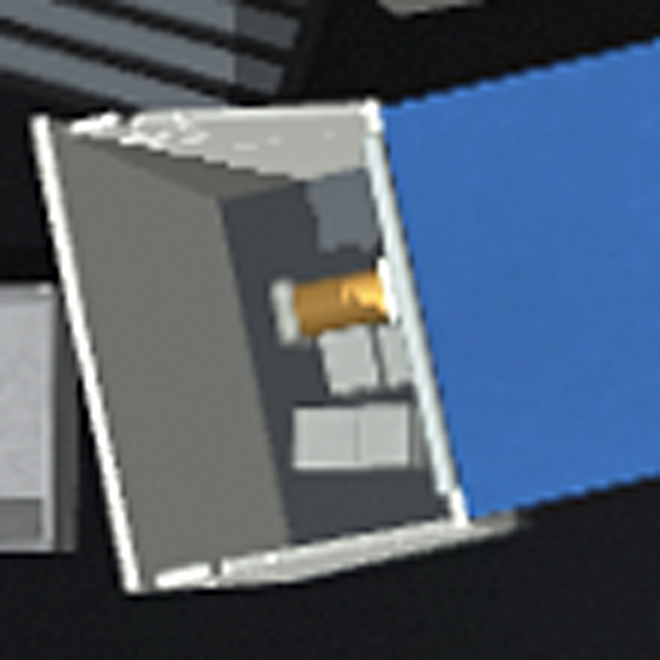

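Run:
```python
from k import *
for n in('side','top'):
    c=cam(n); g=cv2.cvtColor(c['pixels'],cv2.COLOR_RGB2HSV)
    m=cv2.inRange(g,(5,180,150),(18,255,255)); nn,l,st,ce=cv2.connectedComponentsWithStats(m)
    for i in range(1,nn):
        if st[i,4]>80: print(n,st[i],ce[i],cv2.minAreaRect(np.argwhere(l==i)[:,::-1].astype(np.float32)))
s=cam('side')
crop(s,165,110,110,100,6,'pics/s30.png')
for th in (2.15,2.25,2.356):
    a=np.pi/4+th; print(th,[((proj(s,w(-.072+.175*np.cos(a),yy,.18+.175*np.sin(a)))-[165,110])*6).round() for yy in (-.116,.116)])
```

```text
side [346 285  53  67 930] [372.01935484 318.01612903] ((371.43231201171875, 317.2576599121094), (76.16490173339844, 13.457355499267578), 52.594642639160156)
top [339 191  47  15 133] [360.30075188 197.76691729] ((362.12933349609375, 197.80174255371094), (46.869773864746094, 6.846557140350342), 10.491477966308594)
2.15 [array([696., 196.]), array([352., 458.])]
2.25 [array([700., 228.]), array([361., 491.])]
2.356 [array([702., 260.]), array([367., 523.])]
```

View pics/s30.png

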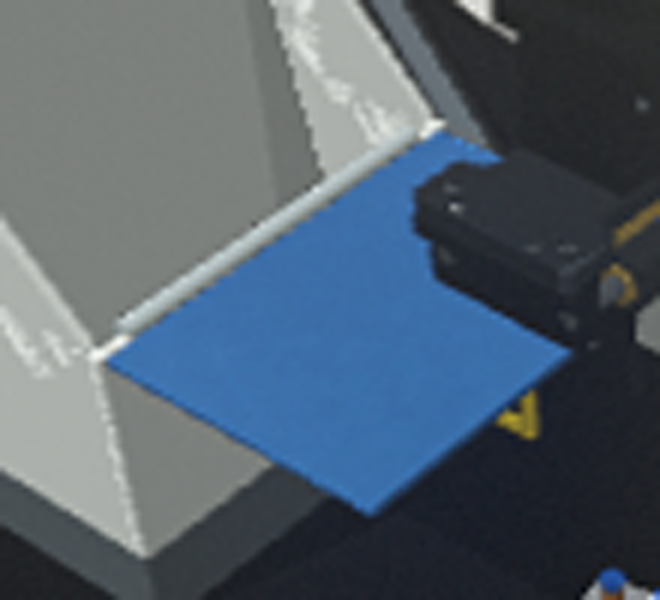

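```bash
python3 -c "
from cell import env
print(env.get_obs()['joint_velocities'].round(2)); print(env.sign_off())"
```

```text
[-1.49  0.64 -1.77 -0.17 -0.14  0.11  0.03]
the job is handed in; nothing more can be done
None
```

The job is done and handed in at about 35 s of the 210 s allowed; no verdict came back.

- **Hatch:** I took the pole from its cradle, put its prong through the yellow eye, swung the hatch down slowly and unhooked. From the side picture its final angle is about 2.33 rad (stop 2.356). The gripper and arm never worked the hatch.
- **Pole:** It is back in its saddles. Its handle in both pictures lies within about 1 pixel of its starting place, roughly 2–3 mm.
- **Debris:** Three pieces were there: two foam offcuts and one cartridge. The last top picture shows all three side by side on the bin floor. One foam offcut had been knocked about 2 cm aside during the run, so I measured it again before picking it up.
- **Bystanders:** In the last pictures the beaker, spatula and bottle look where they started. I did not measure them, and the arm hides part of the bottles and vial block in the top view.

No check failed. The small disagreements were about 2–4 mm between the two views and between the predicted and seen prong position. The arm was still settling slightly when I handed in, well clear of everything.

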